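Raise a tin to focus under the laser marker

TASK

Bring the gold tin up to focus under the laser head: stack the loose grey spacer case squarely on the grey case already standing on the drilled plate and let go of it, then set the gold tin from the ramp level on top of it, each flush with the one below on all sides (within 4 mm) with its long side along the other's. Set them down gently without dropping or pressing hard, do not shift the standing case, do not bump the laser head, and leave everything else where it is.

Things in the scene. Friction and masses are not known exactly. Their poses are not given: they have to be found in the camera images.
- laser: Laser marker, fixed but standing elsewhere each time. Origin on the table right under the lens axis; x points away from the robot, y to its left (the open side: +y), z up. Drilled aluminium plate 280 (x) x 240 (y) mm, centred at y = -30 mm, its top at z = 12 mm; post 70 x 60 mm, 540 mm tall, at x = 60, y = -290 mm on a foot 200 x 110 x 14 mm.
- head: Laser head on the marker, same origin and axes as laser. Black lens barrel, radius 42 mm, on the z axis, z 282 to 328 mm; over it a grey box, x -45 to 55, y -60 to 45, z 325 to 455 mm; a blue beam (x -38 to 48, z 345 to 435) runs to the post on the -y side. An upright gripper over the column would strike the lens: lean the tool so the hand stays on the +y side.
- base_case: Grey closed spacer case, 80 (x) x 52 (y) x 40 mm (z), standing loose on the drilled plate below the lens, its long side about along the marker's y: the foot of the column. Origin: centre of its underside; z up.
- spacer_case: The loose grey closed spacer case, 80 (x) x 52 (y) x 40 mm (z), lying flat on the table. Origin: centre of its underside; z up. 0.25 to 0.5 kg.
- gold_tin: Gold (brass) closed tin, 80 (x) x 52 (y) x 36 mm (z), starting on the ramp, its underside on the sloping board. Origin: centre of its underside; z is the normal of its lid. 0.14 to 0.28 kg.
- ramp: Fixed ramp, standing elsewhere each time: white board 64 mm wide (y), 122 mm long, sloping 30 degrees down to its own -x side (turned to the robot's left), orange lip 12 mm high at the low end, on which the gold tin rests. Origin on the table below the middle of the tin, where the board surface is 55 mm up; board x -40 to 63 mm, highest 92 mm; open at both y sides.
- blue_tin: Blue closed tin, 80 x 52 x 36 mm, flat on the table beside the spacer case (which of the two is on the left varies): not to be moved. Origin: centre of its underside.
- lens_cap: Black lens cap, disc of 80 mm diameter, 14 mm high, lying on the table: leave. Origin: centre of its underside.
- brass_cards: Pile of brass cards, 85 x 54 x 8 mm, on the near right part of the drilled plate: leave. Origin: centre of its underside.
- screwdriver: Screwdriver lying on the table: leave. Origin below the middle of it.
Mind the look-alikes: they are no part of the job. Leave any orange or purple look-alike of the spacer_case alone.

How it is judged:
By the outcome, as a careful person would: the job done as asked, in the order asked, and still so for the second after the job is handed in, with the robot touching nothing.
It also fails if it takes over 72 s, if anything falls off the work surface, if the arm or the gripper's body presses on something with over 40 N, if the wrist force passes 120 N, or if a joint passes its speed limit or range.

ROBOT

A 6-joint arm with a two-finger parallel gripper is mounted at the origin on the work surface. World frame = base frame: x ahead of the robot, y to its left, z up, the work surface at z = 0. Lengths are in m, angles in rad, forces in N, time in s.
With the tool pointing down it reaches from about 0.35 to 0.975 m from the base axis. Payload 4.9 kg.
Tool frame: the origin (TCP) lies at the very end of the fingers, on their centre line; the grasp point (between the pads) lies 19 mm behind it (grasp_offset is the distance from the TCP to the grasp point, in m); x points along the fingers, y is the direction in which the jaws open and shut, and the axes are right-handed (so a half turn about x gives the same grasp; the last joint's range is limited). The gripper opens to 85 mm and grips with 20 to 120 N. Pads are 22 mm wide; open, the fingers measure 114 mm over their backs; the gripper's body (76 mm by 85 mm) begins 54 mm behind the grasp point. The pads swing forward as they close: fully open they stand 13 mm farther back than shut.
Start: joints at [-1.386, 0.053, 1.613, -0, 1.476, -0.119], TCP at [0.187, -0.596, 0.231] pointing down, gripper open.
Joint ranges: [-3.01, 3.01], [-1.01, 2.22], [0.06, 2.58], [-1.02, 4.17], [0.09, 2.62], [-3.14, 3.14]. Speed limits (rad/s): [2.57, 2.57, 3.14, 3.14, 3.14, 3.14].

INTERFACE

Orientations are given as a rotation vector (axis times angle).
In Python, from station import get_obs, get_image, finish_job, grasp_offset gives the robot as it stands.
- The arm moves only by the tool move_arm, never from a script. Its argument "moves" is a list of rows, each a list of 6 numbers: the shift along the world's x, y, z scaled (see below), then the turn, a rotation vector about the world's x, y, z scaled (see below). A call has 1 to 8 rows; each row is the pose to reach, as a shift and turn from the pose commanded when the call began, turning the shorter way round; what a row does not reach only later rows make up. The controller multiplies each number of a shift by 0.12 m and each number of a turn by 2 pi rad. A row lasts 1/8 s, in which the tool goes at most 62.5 mm and 10.7 degrees, less where a joint would pass 70% of its speed; a pose out of reach is approached as far as the arm can. A call with a number of a shift or a turn outside -1 to 1 is refused whole. A call with a gripper value outside its range is refused whole. "gripper" is the closure, from 0 (fully open) to 1 (shut), set as the call begins (left out, the last holds). The fingers move at their own pace and stop on an object; "force" is the grip in N (left out, the last holds). Time passes only in rows, so rows that repeat a pose let the fingers close. It gives the time, the measured TCP pose, the force and the opening at its end, in the units of the state.
- get_obs(): the state, without advancing time (a new reading comes with each control period).
- get_image(name): name is "scene" or "top"; returns a dict with "frame" (384x512x3 uint8, red, green, blue), "fx", "fy", "cx", "cy" (pixels), "k1" (the pictures are not rectified: a ray, as slopes to the right and down, at radius r is drawn at 1 + k1 r^2 times it, then the intrinsics apply), "T" (4x4, takes a point from camera to world coordinates). Camera axes: x right, y up, looking along -z (the intrinsics and any distortion apply to the point x, -y, -z); pixel columns grow to the right and rows downward; lengths in m; the calibration is good to about 2 mm. A picture is of the moment at which its call begins. There is no depth.
- finish_job(): hands the job in, once; it reports no verdict.
The state is a dict: "t": time; "q": joint angles; "dq": joint speeds; "effort": joint torques, N m; "tool_pos": TCP position; "tool_rot": TCP orientation; "contact_force": force on the tool from outside, world axes, zero at the start; "wrist_torque": the same for the moment, N m; "opening": finger opening in m.
Only numpy, scipy, OpenCV 4.12 (cv2) and the standard library are available. Lean on these libraries where they do the work, as an engineer would, in place of code of your own. Each camera call takes 0.05 s, during which the arm holds its last target.

## Working session

There is one attempt and no reset: what is moved stays moved. The work goes in short steps, Python scripts to look and compute and a tool call to move; the robot and the scene stay as the last step left them, time stands still between calls to the robot, and variables do not carry over. Pictures are saved under pics/ and viewed, and the job is handed in when it is done.

Besides the shell and the picture viewer there is one more tool, called after ">>>" in YAML: its name, and indented under it one key for each argument. move_arm: Moves the arm, as the interface text tells. Its arguments: {"type":"object","properties":{"moves":{"type":"array","items":{"type":"array","items":{"type":"number","minimum":-1,"maximum":1}}},"gripper":{"type":"number"},"force":{"type":"number"}},"required":["moves"]}

```bash
ls; mkdir -p pics
python3 - <<'E'
from station import *
import cv2, numpy as np
o=get_obs(); print(o); print(grasp_offset)
for n in("scene","top"):
    d=get_image(n); cv2.imwrite(f"pics/{n}0.png",d["frame"][:,:,::-1]); 
    print(n,{k:v for k,v in d.items() if k!="frame"})
E
```

```text
pics
{'t': 0.0, 'q': array([-1.38601451e+00,  5.33383489e-02,  1.61430379e+00, -4.07874665e-06,
        1.47600146e+00, -1.18972885e-01]), 'dq': array([-0.0005345 , -0.00087335, -0.0012609 , -0.00171887, -0.00023342,
        0.00042816]), 'effort': array([-8.02656723e-05, -3.93676364e+01, -3.70176995e+01, -1.60626013e-05,
        6.99044263e-03, -1.18044727e-05]), 'tool_pos': array([ 0.18684004, -0.59576138,  0.23006865]), 'tool_rot': array([ 2.05862863,  0.31723171, -2.0587776 ]), 'contact_force': array([ 0.43711462, -0.54332076,  1.03026789]), 'wrist_torque': array([-0.02085291, -0.00586393,  0.04080075]), 'opening': 0.08587955089772073}
0.0187
scene {'fx': 407.93990006109635, 'fy': 407.93990006109635, 'cx': 246.1124577476723, 'cy': 190.92289001285835, 'k1': -0.128007205500924, 'T': array([[-0.00670642, -0.73401805,  0.67909684,  1.38001559],
       [ 0.99985235, -0.01566654, -0.00705951,  0.01073752],
       [ 0.01582091,  0.67894923,  0.73401474,  0.95526758],
       [ 0.        ,  0.        ,  0.        ,  1.        ]])}
top {'fx': 486.50940839310175, 'fy': 486.50940839310175, 'cx': 254.1724407489204, 'cy': 195.04095359360988, 'k1': -0.1884928417798332, 'T': array([[-0.01356301,  0.99622898, -0.08569635,  0.42469991],
       [-0.99989474, -0.01307129,  0.00629655,  0.02089629],
       [ 0.00515264,  0.08577273,  0.9963014 ,  1.29264998],
       [ 0.        ,  0.        ,  0.        ,  1.        ]])}
```

Run:
```python
import cv2
for n in("scene","top"):
    i=cv2.imread(f"pics/{n}0.png"); cv2.imwrite(f"pics/{n}0b.png",cv2.resize(i,(800,600),interpolation=cv2.INTER_CUBIC))
```

```text
(no output)
```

View pics/scene0b.png

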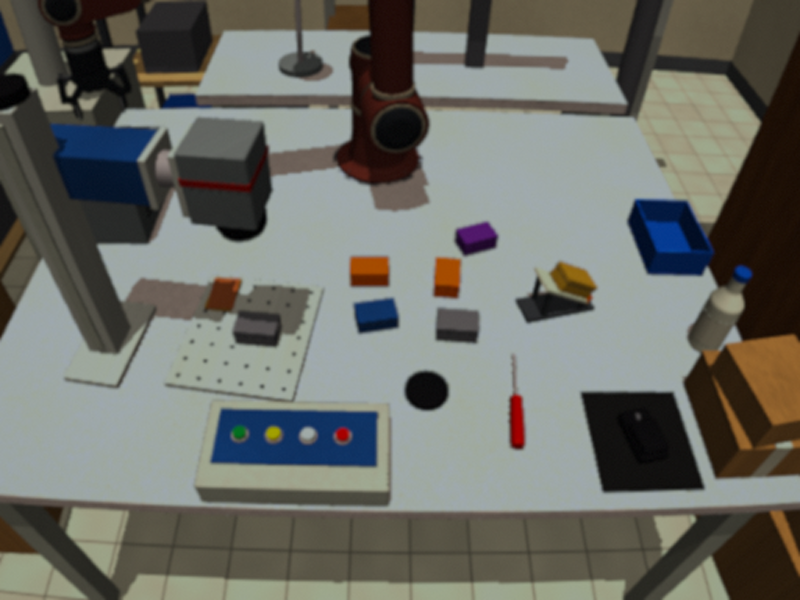

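View pics/top0b.png

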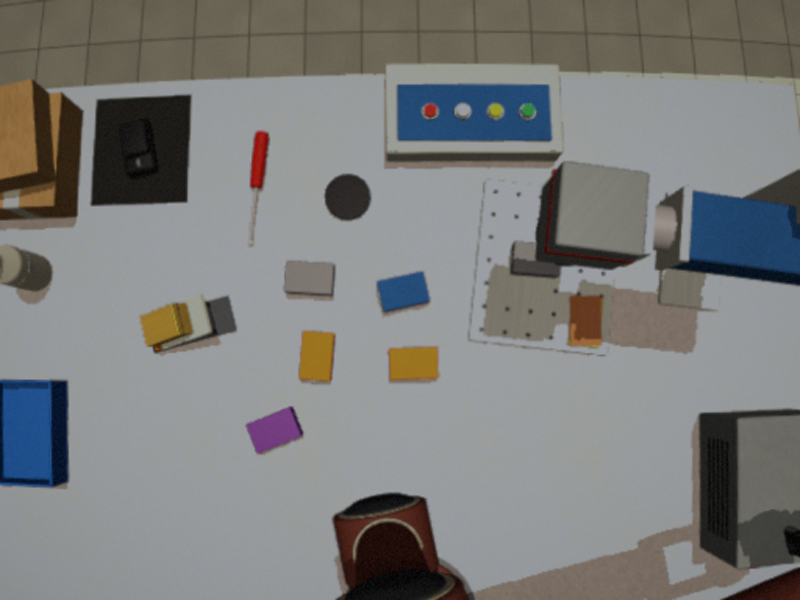

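```bash
cat > h.py <<'E'
import numpy as np, cv2
from scipy.spatial.transform import Rotation as R
from scipy.optimize import least_squares
def proj(d,P):
    P=np.atleast_2d(P); T=d["T"]; p=(P-T[:3,3])@T[:3,:3]
    u=np.stack([p[:,0]/-p[:,2],-p[:,1]/-p[:,2]],1)
    r2=(u**2).sum(1,keepdims=True); u=u*(1+d["k1"]*r2)
    return u*[d["fx"],d["fy"]]+[d["cx"],d["cy"]]
def ray(d,px):
    px=np.atleast_2d(np.float64(px)); v=(px-[d["cx"],d["cy"]])/[d["fx"],d["fy"]]; u=v.copy()
    for _ in range(30): u=v/(1+d["k1"]*(u**2).sum(1,keepdims=True))
    c=np.stack([u[:,0],-u[:,1],-np.ones(len(u))],1)
    return d["T"][:3,3], c@d["T"][:3,:3].T
def onz(d,px,z):
    o,r=ray(d,px); return o+r*((z-o[2])/r[:,2])[:,None]
def box(l,w,h):
    return np.array([[sx*l/2,sy*w/2,z] for z in(0,h) for sx,sy in((-1,-1),(1,-1),(1,1),(-1,1))])
def crop(d,u0,v0,u1,v1,fn,s=None):
    f=d["frame"][v0:v1,u0:u1,::-1]; s=s or min(800/(u1-u0),600/(v1-v0))
    cv2.imwrite(fn,cv2.resize(np.ascontiguousarray(f),None,fx=s,fy=s,interpolation=cv2.INTER_CUBIC)); return s
E
python3 - <<'E'
from h import *; from station import get_image
import pickle
a=get_image("scene"); b=get_image("top"); pickle.dump((a,b),open("im0.pkl","wb"))
print(crop(a,100,160,210,240,"pics/c_base_s.png"))
print(crop(b,295,110,395,230,"pics/c_base_t.png"))
print(crop(a,210,130,400,260,"pics/c_mid_s.png"))
print(crop(b,80,140,300,300,"pics/c_mid_t.png"))
E
```

```text
7.2727272727272725
5.0
4.2105263157894735
3.6363636363636362
```

View pics/c_base_s.png

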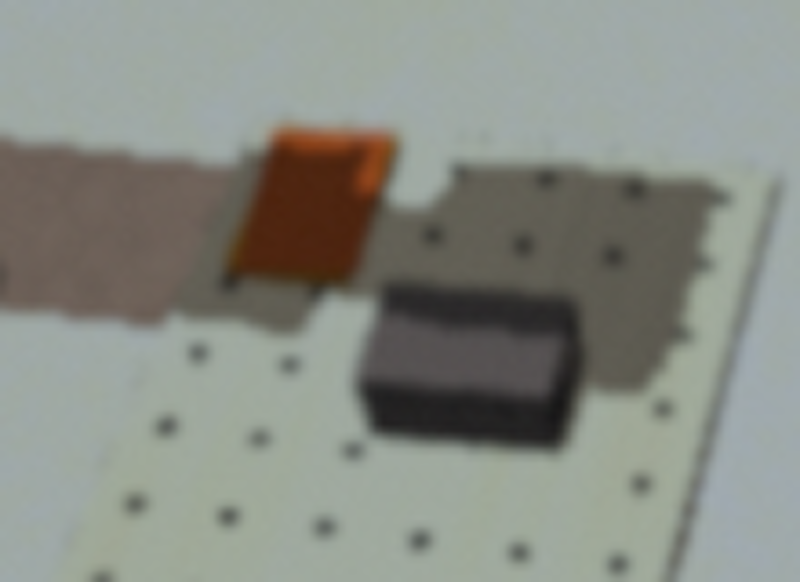

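View pics/c_base_t.png

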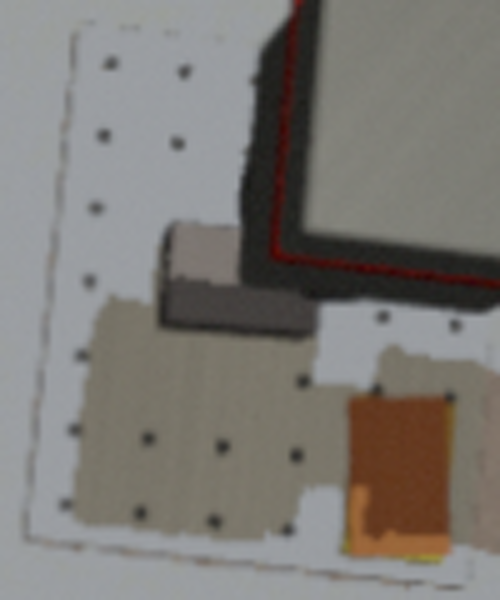

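View pics/c_mid_s.png

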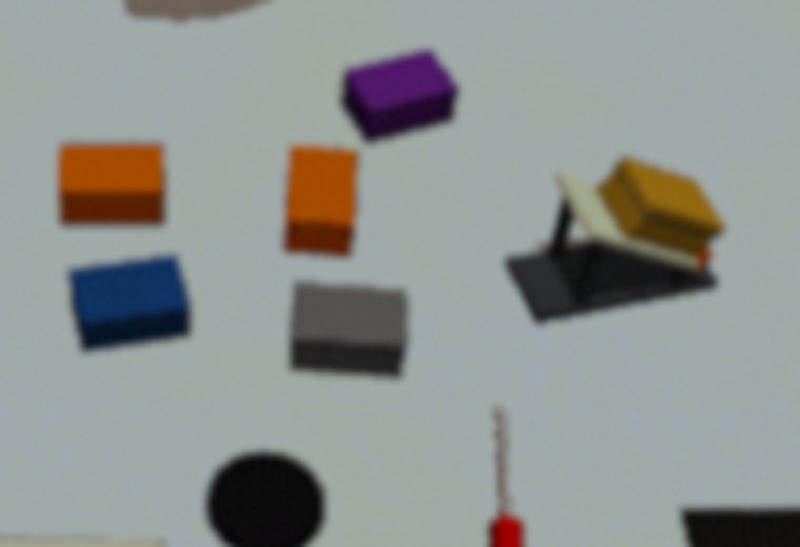

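View pics/c_mid_t.png

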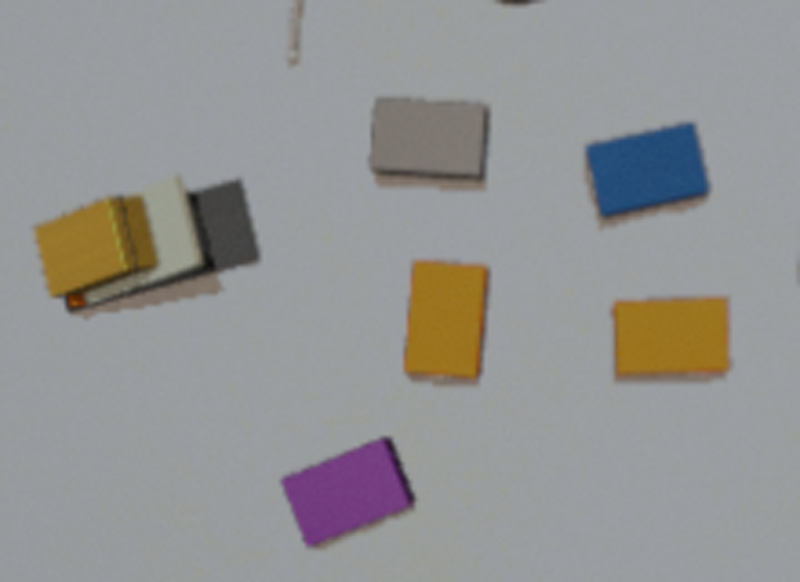

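```bash
cat >> h.py <<'E'
FACES=[(4,5,6,7),(0,3,2,1),(0,1,5,4),(1,2,6,5),(2,3,7,6),(3,0,4,7)]
def visible_edges(d,W):
    c=d["T"][:3,3]; ed={}
    for f in FACES:
        n=np.cross(W[f[1]]-W[f[0]],W[f[2]]-W[f[1]])
        if n@(c-W[f[0]])>0:
            for i in range(4):
                e=tuple(sorted((f[i],f[(i+1)%4]))); ed[e]=ed.get(e,0)+1
    return ed
def edgefit(views,size,pose_fn,x0,rng=4,iters=8,skip=None,verbose=False):
    """pose_fn(x)->(R,t). views list of image dicts"""
    B=box(*size); x=np.array(x0,float)
    grays=[cv2.GaussianBlur(d["frame"],(0,0),0.7).astype(np.float32) for d in views]
    for it in range(iters):
        Rm,t=pose_fn(x); W=B@Rm.T+t; obs=[]
        r=max(1.5,rng*(0.75**it))
        for vi,d in enumerate(views):
            for e,cnt in visible_edges(d,W).items():
                if skip and skip(vi,e,cnt): continue
                for s in np.linspace(.1,.9,15):
                    pb=B[e[0]]*(1-s)+B[e[1]]*s
                    p=proj(d,Rm@pb+t)[0]
                    q=proj(d,Rm@(B[e[0]]*(1-s-.02)+B[e[1]]*(s+.02))+t)[0]
                    tt=q-p; tt/=np.linalg.norm(tt)+1e-9; n=np.array([-tt[1],tt[0]])
                    k=np.arange(-r-1,r+1.01,.25); pts=p+k[:,None]*n
                    v=cv2.remap(grays[vi],pts[:,0].astype(np.float32)[None],pts[:,1].astype(np.float32)[None],cv2.INTER_LINEAR)[0]
                    g=np.linalg.norm(v[4:]-v[:-4],axis=1); kk=k[2:-2]
                    w=g*np.exp(-.5*(kk/(r*.8))**2); j=w.argmax()
                    if g[j]<12: continue
                    lo,hi=max(0,j-3),min(len(g),j+4)
                    m=(g[lo:hi]*kk[lo:hi]).sum()/g[lo:hi].sum()
                    obs.append((vi,pb,p+m*n,n))
        def res(x):
            Rm,t=pose_fn(x); out=np.zeros(len(obs))
            for vi in range(len(views)):
                ix=[i for i,o in enumerate(obs) if o[0]==vi]
                if not ix: continue
                P=np.array([obs[i][1] for i in ix])@Rm.T+t
                out[ix]=((proj(views[vi],P)-np.array([obs[i][2] for i in ix]))*np.array([obs[i][3] for i in ix])).sum(1)
            return out
        s=least_squares(res,x,loss="soft_l1",f_scale=.4,x_scale=[.01]*3+[.1]*(len(x)-3) if len(x)>3 else [.01,.01,.1]); x=s.x
    rr=res(x); per=[(len(a),float(np.sqrt((a**2).mean()))) for vi in range(len(views)) for a in [rr[[o[0]==vi for o in obs]]] if len(a)]
    return x,per
def flat(z): return lambda x:(R.from_euler("z",x[2]).as_matrix(),np.array([x[0],x[1],z]))
def draw(d,W,img,off,s,col=(0,255,0)):
    for e in visible_edges(d,W):
        p=proj(d,W[list(e)]); p=((p-off+.5)*s-.5).astype(int)
        cv2.line(img,tuple(map(int,p[0])),tuple(map(int,p[1])),col,1)
E
python3 - <<'E'
from h import *; import pickle
a,b=pickle.load(open("im0.pkl","rb"))
print("spacer s",onz(a,np.array([350,317])/4.21+[210,130],.04),"t",onz(b,np.array([430,137])/3.636+[80,140],.04))
print("base s",onz(a,np.array([470,338])/7.27+[100,160],.052))
print("gold s",onz(a,np.array([670,190])/4.21+[210,130],.09),"t",onz(b,np.array([82,247])/3.636+[80,140],.09))
print("plate t",onz(b,np.array([[78,25],[28,540],[465,585]])/5+[295,110],.012))
print("plate s",onz(a,np.array([[322,288],[293,398],[168,384]])/1.5625,.012))
c0=onz(a,np.array([350,317])/4.21+[210,130],.04)[0]
for nm,vs in(("both",[a,b]),("s",[a]),("t",[b])):
    x,p=edgefit(vs,(.08,.052,.04),flat(0),[c0[0],c0[1],np.pi/2]); print(nm,x,p)
c0=onz(a,np.array([470,338])/7.27+[100,160],.052)[0]
x,p=edgefit([a],(.08,.052,.04),flat(.012),[c0[0],c0[1],np.pi/2-.05]); print("base",x,p)
x,p=edgefit([a],(.08,.052,.04),flat(.012),[x[0],x[1],x[2]],rng=2); print("base",x,p)
f=cv2.imread("pics/c_base_s.png"); Rm,t=flat(.012)(x); draw(a,box(.08,.052,.04)@Rm.T+t,f,np.array([100,160]),7.2727); cv2.imwrite("pics/o1.png",f)
f=cv2.imread("pics/c_base_t.png"); draw(b,box(.08,.052,.04)@Rm.T+t,f,np.array([295,110]),5); cv2.imwrite("pics/o2.png",f)
E
```

```text
spacer s [[0.58844863 0.15971673 0.04      ]] t [[0.57961944 0.15760503 0.04      ]]
base s [[ 0.61125803 -0.21776198  0.052     ]]
gold s [[0.50572042 0.39461183 0.09      ]] t [[0.50055972 0.3957415  0.09      ]]
plate t [[ 0.74998183 -0.14265342  0.012     ]
 [ 0.47245507 -0.10885545  0.012     ]
 [ 0.44444827 -0.34364354  0.012     ]]
plate s [[ 0.4813127  -0.10829976  0.012     ]
 [ 0.75050779 -0.1402209   0.012     ]
 [ 0.72692538 -0.37070365  0.012     ]]
both [0.58147075 0.15915907 1.51210249] [(135, 0.26729267502471427), (135, 0.4699968774356478)]
s [0.58244303 0.15893363 1.47825594] [(135, 0.2558235246630558)]
t [0.58135763 0.15971574 1.54376845] [(135, 0.483720665277669)]
base [ 0.60833405 -0.22036614  1.55229271] [(134, 0.402844310526333)]
base [ 0.6083226  -0.22040353  1.55342768] [(134, 0.39536910533165914)]
```

View pics/o1.png

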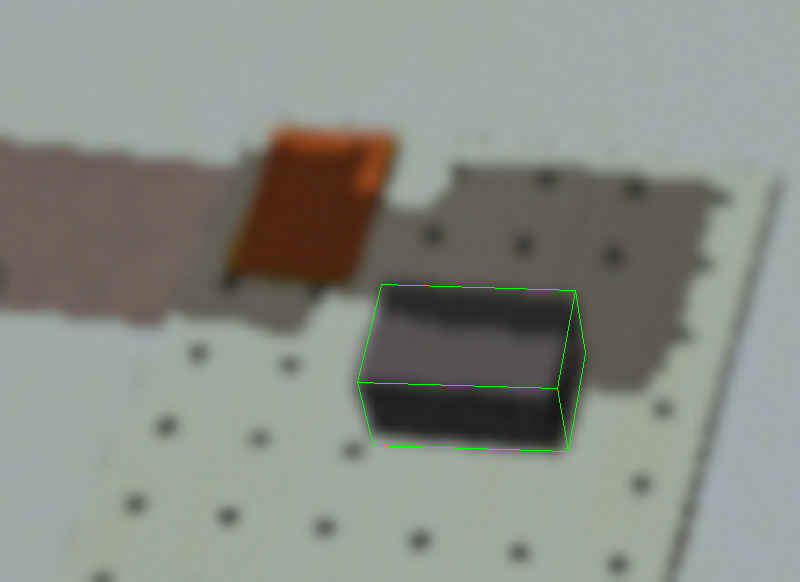

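View pics/o2.png

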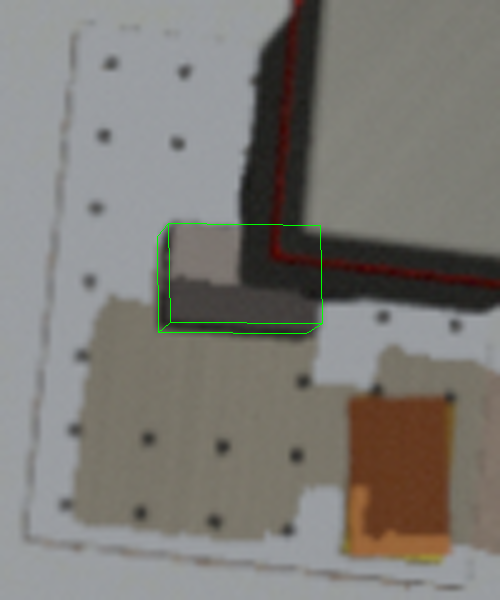

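```bash
cat >> h.py <<'E'
def tinpose(x): return (R.from_euler("z",x[2])*R.from_euler("y",-np.pi/6)).as_matrix(),np.array([x[0],x[1],.055])
def tinpose5(x): return R.from_euler("ZYX",[x[3],x[4],x[5]]).as_matrix(),np.array(x[:3])
E
python3 - <<'E'
from h import *; import pickle
a,b=pickle.load(open("im0.pkl","rb"))
print(R.from_rotvec([2.05862863,0.31723171,-2.0587776]).as_matrix().round(3))
for nm,vs in(("both",[a,b]),("s",[a]),("t",[b])):
    x,p=edgefit(vs,(.08,.052,.036),tinpose,[.49,.385,-1.31],rng=5); print("tin",nm,x.round(4),p)
    if nm=="both": xt=x
x,p=edgefit([a,b],(.08,.052,.036),tinpose5,[xt[0],xt[1],.055,xt[2],-np.pi/6,0],rng=2); print(x.round(4),p)
xs,_=edgefit([a,b],(.08,.052,.04),flat(0),[.582,.159,1.53],rng=2); print(xs,_)
# bottom edges skipped (contact shadow)
sk=lambda vi,e,c:max(e)<4
for nm,vs in(("both",[a,b]),("s",[a]),("t",[b])): print(nm,edgefit(vs,(.08,.052,.04),flat(0),xs,rng=2,skip=sk))
print("base",edgefit([a],(.08,.052,.04),flat(.012),[.6083,-.2204,1.553],rng=2,skip=sk))
fs=cv2.imread("pics/c_mid_s.png"); ft=cv2.imread("pics/c_mid_t.png")
for (Rm,t),h in ((tinpose(xt),.036),(flat(0)(xs),.04)):
    W=box(.08,.052,h)@Rm.T+t
    draw(a,W,fs,np.array([210,130]),4.21); draw(b,W,ft,np.array([80,140]),3.636)
o=np.vstack([cv2.resize(fs[120:400],(800,280)),ft[80:320]]); cv2.imwrite("pics/o3.png",o)
E
```

```text
[[-0.     0.299 -0.954]
 [ 0.002 -0.954 -0.299]
 [-1.    -0.002 -0.   ]]
tin both [ 0.5055  0.3829 -1.3379] [(130, 0.46452189014722195), (135, 0.45823495521465635)]
tin s [ 0.5068  0.3821 -1.2954] [(131, 0.4740605536843245)]
tin t [ 0.5052  0.3829 -1.3482] [(135, 0.4525713451673329)]
[ 0.506   0.3839  0.0513 -1.3567 -0.5225  0.024 ] [(130, 0.47392215007994504), (135, 0.4323319190216832)]
[0.58149325 0.15916338 1.51239824] [(135, 0.264729350486125), (135, 0.4639049902186651)]
both (array([0.58213162, 0.1590587 , 1.51051158]), [(105, 0.25421269216369646), (105, 0.49211959317188536)])
s (array([0.58377202, 0.15866675, 1.47592165]), [(105, 0.20088197996526452)])
t (array([0.58219231, 0.16013054, 1.55325844]), [(105, 0.5079538145524072)])
base (array([ 0.60949728, -0.21990166,  1.55921961]), [(104, 0.3909423034262543)])
```

View pics/o3.png

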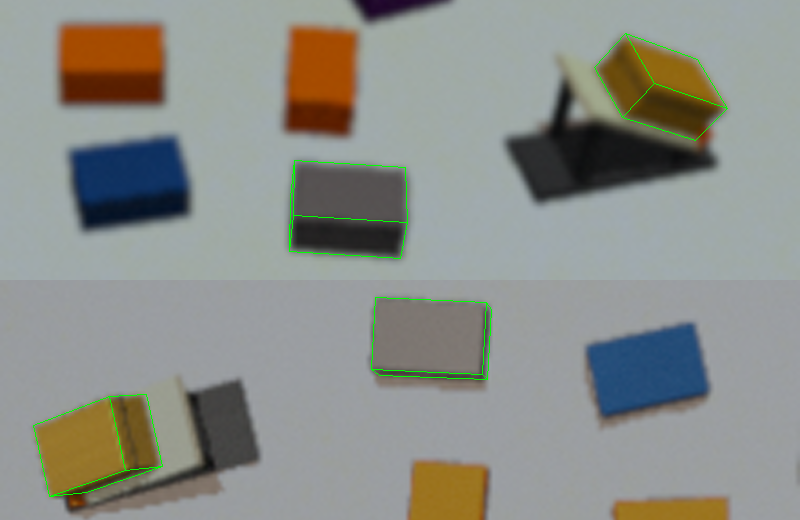

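>>> move_arm:
  moves:
    - [0.333,1,0.583,0,0,0.06]
    - [0.333,1,0.583,0,0,0.06]
    - [0.333,1,0.583,0,0,0.06]
  gripper: 0

```text
t: 0.57
tool_pos: [0.2279, -0.4752, 0.3039]
tool_rot: [1.826, 0.644, -1.826]
contact_force: [-0.4, -0.7, 0.1]
opening: 0.0858
```

>>> move_arm:
  moves:
    - [0.5,1,0,0,0,0.06]
    - [0.5,1,0,0,0,0.06]
    - [0.5,1,0,0,0,0.06]

```text
t: 0.95
tool_pos: [0.2879, -0.3542, 0.3009]
tool_rot: [1.575, 0.923, -1.574]
contact_force: [0.3, 1.0, -0.4]
opening: 0.0854
```

>>> move_arm:
  moves:
    - [0.417,1,0,0,0,0.06]
    - [0.417,1,0,0,0,0.06]
    - [0.417,1,0,0,0,0.06]

```text
t: 1.32
tool_pos: [0.3379, -0.2346, 0.301]
tool_rot: [1.306, 1.143, -1.307]
contact_force: [-0.1, -0.9, -0.2]
opening: 0.0855
```

Run:
```python
from station import *; from scipy.spatial.transform import Rotation as R
o=get_obs(); print(o["t"],o["q"].round(4),o["tool_pos"].round(4),o["opening"],o["contact_force"]); print(R.from_rotvec(o["tool_rot"]).as_matrix().round(3))
import json; open("log.txt","a").write(json.dumps([list(o["q"]),list(o["tool_pos"]),list(o["tool_rot"])])+"\n")
```

```text
1.325 [-7.8820e-01 -5.2110e-01  1.9804e+00 -1.0000e-04  1.6819e+00 -6.5520e-01] [ 0.3379 -0.2346  0.301 ] 0.08553803112652696 [-0.09651903 -0.90390783 -0.16921267]
[[ 0.     0.991 -0.133]
 [-0.    -0.133 -0.991]
 [-1.     0.     0.   ]]
```

>>> move_arm:
  moves:
    - [0.417,1,0,0,0,0.0123]
    - [0.417,1,0,0,0,0.0123]
    - [0.417,1,0,0,0,0.0123]

```text
t: 1.7
tool_pos: [0.3879, -0.1148, 0.3009]
tool_rot: [1.25, 1.182, -1.251]
contact_force: [0.0, -0.3, -0.9]
opening: 0.0852
```

>>> move_arm:
  moves:
    - [0.417,1,0,-0.03,0.0018,0]
    - [0.417,1,0,-0.06,0.0035,0]
    - [0.417,1,0,-0.06,0.0035,0]

```text
t: 2.08
tool_pos: [0.438, 0.0044, 0.3007]
tool_rot: [0.958, 0.903, -1.416]
contact_force: [0.8, -0.7, -0.9]
opening: 0.0851
```

>>> move_arm:
  moves:
    - [0.5,1,0,-0.03,0.0018,0]
    - [0.5,1,0,-0.06,0.0035,0]
    - [0.5,1,0,-0.065,0.0038,0]
    - [0.5,1,0,-0.065,0.0038,0]

```text
t: 2.58
tool_pos: [0.4979, 0.1228, 0.2996]
tool_rot: [0.633, 0.599, -1.54]
contact_force: [-0.0, -0.1, 0.1]
opening: 0.0857
```

```bash
cat > st.py <<'E'
from station import *; from scipy.spatial.transform import Rotation as R
import json
o=get_obs(); print(round(o["t"],2),o["q"].round(4),o["tool_pos"].round(4),o["opening"].round(4),o["contact_force"].round(2),o["wrist_torque"].round(2)); print(R.from_rotvec(o["tool_rot"]).as_matrix().round(4))
open("log.txt","a").write(json.dumps([list(o["q"]),list(o["tool_pos"]),list(o["tool_rot"])])+"\n")
E
python3 st.py
```

```text
Traceback (most recent call last):
  File "st.py", line 3, in <module>
    o=get_obs(); print(round(o["t"],2),o["q"].round(4),o["tool_pos"].round(4),o["opening"].round(4),o["contact_force"].round(2),o["wrist_torque"].round(2)); print(R.from_rotvec(o["tool_rot"]).as_matrix().round(4))
                                                                              ^^^^^^^^^^^^^^^^^^
AttributeError: 'float' object has no attribute 'round'
```

```bash
sed -i 's/o\["opening"\].round(4)/round(o["opening"],4)/' st.py; python3 st.py
python3 - <<'E'
import json
l=[[-1.38601451e+00,  5.33383489e-02,  1.61430379e+00, -4.07874665e-06, 1.47600146e+00, -1.18972885e-01],[ 0.18684004, -0.59576138,  0.23006865],[ 2.05862863,  0.31723171, -2.0587776 ]]
open("log.txt","a").write(json.dumps(l)+"\n")
E
cat > kin.py <<'E'
import numpy as np, json
from scipy.spatial.transform import Rotation as R
from scipy.optimize import least_squares
Y=lambda a:R.from_euler("y",a); Z=lambda a:R.from_euler("z",a)
def fk(q,p):
    d1,a1,off,a2,a3,d4,L=p[:7]; s4,s6=1,1
    A=Z(q[0]); t=A.apply([a1,off,d1]); A=A*Y(q[1]); t=t+A.apply([0,0,a2])
    A=A*Y(q[2]); t=t+A.apply([a3,0,d4]); A=A*Z(S4*q[3])*Y(q[4]); A=A*Z(S6*q[5])
    t=t+A.apply([0,0,L]); return A,t   # tool dir = local z
S4,S6=1,1
LIM=np.array([[-3.01,3.01],[-1.01,2.22],[.06,2.58],[-1.02,4.17],[.09,2.62],[-3.14,3.14]])
E
python3 - <<'E'
import kin,json; from kin import *
D=[json.loads(l) for l in open("log.txt")]
for s4 in(1,-1):
  for s6 in(1,-1):
    kin.S4,kin.S6=s4,s6
    # constant rotation: tool = A*C
    def res(p):
        r=[]
        for q,t,rv in D:
            A,tt=fk(q,p); r+=list((tt-t)*10); r+=list((A*R.from_rotvec(p[7:10])).as_matrix().ravel()-R.from_rotvec(rv).as_matrix().ravel())
        return np.array(r)
    best=min((least_squares(res,[.2,0,.07,.4,0,.5,.2]+list(c)) for c in R.random(12,random_state=0).as_rotvec()),key=lambda s:s.cost)
    print(s4,s6,best.cost,best.x.round(4))
E
```

```text
2.58 [ 0.4377  0.0093  1.681  -0.6992  1.8273  0.4461] [0.4979 0.1228 0.2996] 0.0857 [-0.05 -0.09  0.06] [ 0.34 -0.   -0.02]
[[-0.0443  0.9982 -0.0407]
 [-0.708  -0.0601 -0.7036]
 [-0.7048 -0.0023  0.7094]]
1 1 1.2277130931120153e-15 [ 0.238   0.      0.0742  0.4264  0.0957  0.6099  0.2795 -2.4184  2.4184
 -2.4184]
1 -1 2.19067957491163 [ 0.238   0.      0.0742  0.4264  0.0957  0.6099  0.2795 -2.2821  2.8611
 -2.2821]
-1 1 1.817120348966223 [ 2.3019 -0.2031  0.0573  1.8783  3.9833  1.1079 -0.1983  1.4774 -1.568
  1.2251]
-1 -1 4.090533810108034 [ 2.3019 -0.2031  0.0573  1.8783  3.9833  1.1079 -0.1983 -2.3309  3.0707
 -1.452 ]
```

```bash
cat >> kin.py <<'E'
P=None
C=R.from_rotvec([-2.4184,2.4184,-2.4184])
def _calib():
    global P,C
    D=[json.loads(l) for l in open("log.txt")]
    def res(p):
        r=[]
        for q,t,rv in D:
            A,tt=fk(q,p); r+=list((tt-t)*10); r+=list((A*R.from_rotvec(p[7:10])).as_matrix().ravel()-R.from_rotvec(rv).as_matrix().ravel())
        return np.array(r)
    s=least_squares(res,[.238,0,.0742,.4264,.0957,.6099,.2795,-2.4184,2.4184,-2.4184]); P=s.x; C=R.from_rotvec(P[7:10])
_calib()
def ik(Rt,t,q0=None,n=25):
    """Rt matrix of tool frame; returns best q within limits, error, margin"""
    rng=np.random.default_rng(0); best=None
    st=[q0] if q0 is not None else []
    st=st+[LIM[:,0]+(LIM[:,1]-LIM[:,0])*rng.random(6) for _ in range(n)]
    for s in st:
        f=lambda q:np.r_[(fk(q,P)[1]-t)*5,((fk(q,P)[0]*C).as_matrix()-Rt).ravel()]
        r=least_squares(f,np.clip(s,LIM[:,0]+1e-3,LIM[:,1]-1e-3),bounds=(LIM[:,0],LIM[:,1]))
        if best is None or r.cost<best.cost: best=r
        if best.cost<1e-10: break
    q=best.x; return q,best.cost,np.minimum(q-LIM[:,0],LIM[:,1]-q).min()
def tool(l,th,s=1):
    """l: horizontal unit vec the hand leans to; th lean from vertical; s jaw sign"""
    l=np.array([*l[:2],0.]); l/=np.linalg.norm(l)
    x=-np.sin(th)*l-np.cos(th)*np.array([0,0,1.]); y=s*np.cross([0,0,-1.],l)*-1
    y=s*np.array([l[1],-l[0],0]); return np.stack([x,y,np.cross(x,y)],1)
E
python3 - <<'E'
from kin import *; from h import tinpose
np.set_printoptions(precision=3,suppress=True)
yaw=1.553; l=np.array([np.cos(yaw),np.sin(yaw)])
def show(n,Rt,g,th):
    q,c,m=ik(Rt,np.array(g)+.0187*Rt[:,0]); print(n,th,"OK" if c<1e-8 else "no %.1e"%c,q,m.round(2))
for th in(30,40,45,50,60,70):
    for s in(1,-1):
        show("col s%d"%s,tool(l,np.radians(th),s),[.608,-.22,.115],th)
ls=np.array([np.cos(1.512),np.sin(1.512)])
for th in(30,45,60): show("spacer",tool(ls,np.radians(th)),[.5815,.159,.024],th)
# ramp
Rm,t=tinpose([.5055,.3829,-1.338]); 
u=-Rm[:,0]; u2=np.array([u[0],u[1],0]); 
g=t+Rm[:,2]*.022
for th in(75,65,90):
    for s in(1,-1): show("ramp low-end s%d"%s,tool(u2,np.radians(th),s),g,th)
for th in(-15,0,-5,-30):
    for s in(1,-1): show("ramp flip s%d"%s,tool(u2,np.radians(th),s),g,th)
E
```

```text
col s1 30 OK [-0.266  0.193  1.759 -0.569  1.119 -0.013] 0.45
col s-1 30 OK [-0.266  0.193  1.759 -0.569  1.119  3.128] 0.01
col s1 40 OK [-0.207  0.22   1.777 -0.773  1.13   0.15 ] 0.25
col s-1 40 OK [-0.207  0.22   1.777 -0.773  1.13  -2.992] 0.15
col s1 45 OK [-0.18   0.24   1.784 -0.872  1.146  0.229] 0.15
col s-1 45 OK [-0.18   0.24   1.784 -0.872  1.146 -2.913] 0.15
col s1 50 OK [-0.155  0.263  1.789 -0.969  1.17   0.305] 0.05
col s-1 50 OK [-0.155  0.263  1.789 -0.969  1.17  -2.836] 0.05
col s1 60 no 1.3e-02 [-0.129  0.304  1.756 -1.02   1.247  0.349] 0.0
col s-1 60 no 1.3e-02 [-0.129  0.304  1.756 -1.02   1.247 -2.792] 0.0
col s1 70 no 7.4e-02 [-0.111  0.344  1.709 -1.02   1.332  0.366] 0.0
col s-1 70 no 7.4e-02 [-0.111  0.344  1.709 -1.02   1.332 -2.775] 0.0
spacer 30 OK [ 0.343  0.4    1.68  -0.495  1.317  0.591] 0.52
spacer 45 OK [ 0.416  0.516  1.604 -0.684  1.477  0.705] 0.34
spacer 60 OK [ 0.469  0.644  1.529 -0.849  1.647  0.776] 0.17
ramp low-end s1 75 OK [ 0.867  0.788  1.326 -0.984  1.935  0.741] 0.04
ramp low-end s-1 75 OK [ 0.867  0.788  1.326 -0.984  1.935 -2.401] 0.04
ramp low-end s1 65 OK [ 0.851  0.706  1.369 -0.87   1.829  0.74 ] 0.15
ramp low-end s-1 65 OK [ 0.851  0.706  1.369 -0.87   1.829 -2.402] 0.15
ramp low-end s1 90 no 2.5e-02 [ 0.872  0.877  1.264 -1.02   2.082  0.759] 0.0
ramp low-end s-1 90 no 2.5e-02 [ 0.872  0.877  1.264 -1.02   2.082 -2.383] 0.0
ramp flip s1 -15 OK [0.443 0.205 1.773 0.285 1.124 0.091] 0.81
ramp flip s-1 -15 OK [ 0.443  0.205  1.773  0.285  1.124 -3.05 ] 0.09
ramp flip s1 0 OK [ 0.548  0.247  1.706 -0.     1.188  0.315] 0.87
ramp flip s-1 0 OK [ 0.548  0.247  1.706 -0.     1.188 -2.827] 0.31
ramp flip s1 -5 OK [0.513 0.229 1.73  0.091 1.16  0.245] 0.85
ramp flip s-1 -5 OK [ 0.513  0.229  1.73   0.091  1.16  -2.897] 0.24
ramp flip s1 -30 OK [ 0.339  0.205  1.824  0.583  1.126 -0.154] 0.76
ramp flip s-1 -30 OK [0.339 0.205 1.824 0.583 1.126 2.987] 0.15
```

>>> move_arm:
  moves:
    - [0.69,0.19,-1,0,0,0]
    - [0.69,0.19,-1,0,0,0]
    - [0.69,0.19,-1,0,0,0]

```text
t: 2.95
tool_pos: [0.5805, 0.1426, 0.1799]
tool_rot: [0.638, 0.599, -1.543]
contact_force: [-0.1, 0.5, 0.3]
opening: 0.085
```

>>> move_arm:
  moves:
    - [0,0,-0.4,0,0,0]
    - [0,0,-0.833,0,0,0]
    - [0,0,-0.833,0,0,0]

```text
t: 3.32
tool_pos: [0.5779, 0.1423, 0.0794]
tool_rot: [0.632, 0.6, -1.544]
contact_force: [-0.4, -0.7, 0.1]
opening: 0.085
```

```bash
python3 st.py
python3 - <<'E'
from h import *; from station import get_image
a=get_image("scene"); b=get_image("top")
crop(a,210,100,350,240,"pics/d1.png",4); crop(b,130,130,260,240,"pics/d2.png",4)
i=cv2.imread("pics/d1.png"); j=cv2.imread("pics/d2.png"); 
h=max(i.shape[0],j.shape[0]); k=np.zeros((h,i.shape[1]+j.shape[1],3),np.uint8); k[:i.shape[0],:i.shape[1]]=i; k[:j.shape[0],i.shape[1]:]=j
cv2.imwrite("pics/d.png",cv2.resize(k,None,fx=.74,fy=.74))
E
```

```text
3.33 [ 0.413   0.4134  1.6089 -0.6802  1.5592  0.6406] [0.5779 0.1423 0.0794] 0.085 [-0.39 -0.74  0.07] [ 0.35 -0.02 -0.02]
[[-0.0487  0.998  -0.0413]
 [-0.708  -0.0637 -0.7034]
 [-0.7046 -0.005   0.7096]]
```

View pics/d.png

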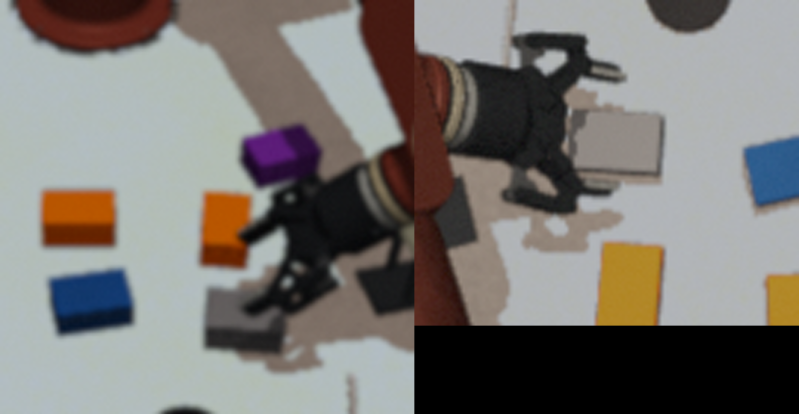

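>>> move_arm:
  moves:
    - [0,0,-0.2,0,0,0]
    - [0,0,-0.4,0,0,0]
    - [0,0,-0.4,0,0,0]
    - [0,0,-0.4,0,0,0]

```text
t: 3.92
tool_pos: [0.5797, 0.1465, 0.0331]
tool_rot: [0.635, 0.599, -1.537]
contact_force: [0.7, 0.9, 0.3]
opening: 0.0854
```

```bash
python3 st.py
```

```text
3.92 [ 0.4185  0.4826  1.6068 -0.6827  1.5035  0.6863] [0.5797 0.1465 0.0331] 0.0854 [0.67 0.88 0.29] [ 0.33 -0.02 -0.01]
[[-4.140e-02  9.983e-01 -4.090e-02]
 [-7.073e-01 -5.820e-02 -7.045e-01]
 [-7.057e-01 -2.000e-04  7.085e-01]]
```

>>> move_arm:
  moves:
    - [0.008,0,-0.09,0,0,0]
    - [0.008,0,-0.177,0,0,0]
    - [0.008,0,-0.177,0,0,0]

```text
t: 4.3
tool_pos: [0.5799, 0.1461, 0.0107]
tool_rot: [0.633, 0.6, -1.538]
contact_force: [-0.0, -0.8, -0.6]
opening: 0.0856
```

>>> move_arm:
  moves:
    - [0,0,0,0,0,0]
    - [0,0,0,0,0,0]
    - [0,0,0,0,0,0]
    - [0,0,0,0,0,0]
    - [0,0,0,0,0,0]
    - [0,0,0,0,0,0]
  gripper: 1
  force: 40

```text
t: 5.05
tool_pos: [0.5808, 0.1466, 0.0126]
tool_rot: [0.636, 0.599, -1.538]
contact_force: [-3.5, 3.1, 4.9]
opening: 0.0515
```

```bash
python3 st.py
```

```text
5.05 [ 0.4179  0.5152  1.6029 -0.6839  1.4807  0.7051] [0.5808 0.1466 0.0126] 0.0515 [-3.48  3.09  4.93] [ 0.04  0.47 -0.54]
[[-4.160e-02  9.983e-01 -4.190e-02]
 [-7.070e-01 -5.900e-02 -7.048e-01]
 [-7.060e-01  3.000e-04  7.082e-01]]
```

>>> move_arm:
  moves:
    - [0,0,0.05,0,0,0]
    - [0,0,0.2,0,0,0]
    - [0,0,0.5,0,0,0]
    - [0,0,0.8,0,0,0]
    - [0,0,0.83,0,0,0]

```text
t: 5.68
tool_pos: [0.583, 0.1472, 0.1155]
tool_rot: [0.643, 0.596, -1.533]
contact_force: [0.6, 0.8, -4.1]
opening: 0.0515
```

>>> move_arm:
  moves:
    - [0.02,-0.15,0,0,0,0.001]
    - [0.04,-0.4,0,0,0,0.002]
    - [0.06,-0.7,0,0,0,0.003]
    - [0.075,-1,0,0,0,0.004]

```text
t: 6.18
tool_pos: [0.5882, 0.0242, 0.109]
tool_rot: [0.622, 0.608, -1.515]
contact_force: [-0.2, -0.1, -4.0]
opening: 0.0515
```

>>> move_arm:
  moves:
    - [0.03,-0.3,0,0,0,0.001]
    - [0.05,-0.6,0,0,0,0.0026]
    - [0.075,-1,0,0,0,0.0026]

```text
t: 6.55
tool_pos: [0.5969, -0.0952, 0.1088]
tool_rot: [0.616, 0.613, -1.499]
contact_force: [1.0, -1.1, -4.7]
opening: 0.0516
```

>>> move_arm:
  moves:
    - [0.03,-0.3,0,0,0,0]
    - [0.05,-0.6,0,0,0,0]
    - [0.06,-0.85,0,0,0,0]
    - [0.075,-1,0,0,0,0]
    - [0.075,-1,0,0,0,0]
    - [0.075,-1,0,0,0,0]

```text
t: 7.3
tool_pos: [0.6074, -0.213, 0.1107]
tool_rot: [0.619, 0.61, -1.498]
contact_force: [0.2, -0.2, -4.5]
opening: 0.0517
```

```bash
python3 st.py;  python3 - <<'E'
from h import *; from station import get_image
a=get_image("scene"); b=get_image("top")
crop(a,100,80,240,220,"pics/d1.png",4); crop(b,250,90,380,230,"pics/d2.png",4)
i=cv2.imread("pics/d1.png"); j=cv2.imread("pics/d2.png"); 
cv2.imwrite("pics/e.png",cv2.resize(np.hstack([i,j]),None,fx=.74,fy=.74))
E
```

```text
7.3 [-0.1467  0.2244  1.7846 -0.8624  1.1786  0.2368] [ 0.6074 -0.213   0.1107] 0.0517 [ 0.25 -0.23 -4.51] [ 0.77  0.01 -0.02]
[[-0.0126  0.9999 -0.0112]
 [-0.7075 -0.0169 -0.7065]
 [-0.7066 -0.001   0.7076]]
```

View pics/e.png

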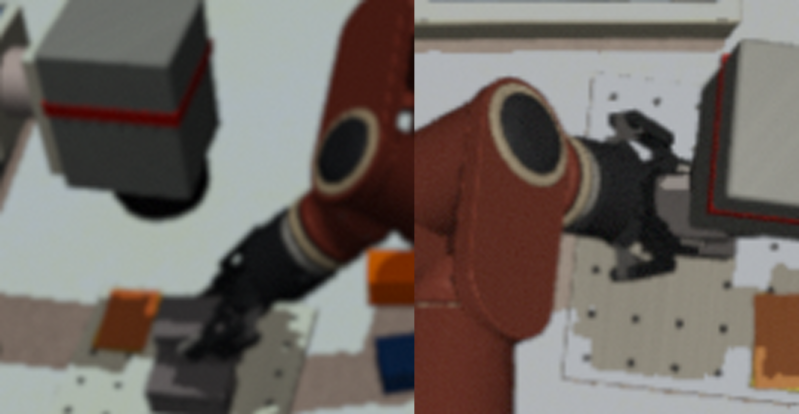

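```bash
cat > held.py <<'E'
import sys
from h import *; from station import get_image,get_obs
zoff=float(sys.argv[1]); h=float(sys.argv[2]); fn=sys.argv[3]; bz=float(sys.argv[4]); bp=[float(v) for v in sys.argv[5:8]]; bh=float(sys.argv[8])
o=get_obs(); Rt=R.from_rotvec(o["tool_rot"]).as_matrix(); g=o["tool_pos"]-.0187*Rt[:,0]
yaw=np.arctan2(Rt[0,1],-Rt[1,1]); z=o["tool_pos"][2]-zoff
l=np.array([np.cos(yaw),np.sin(yaw)]); print("grasp",g.round(4),"yaw",yaw.round(4),"bottom z",z.round(4))
a=get_image("scene"); d=a
x0=[g[0],g[1],yaw]
sk=lambda vi,e,c:False
x,p=edgefit([a],(.08,.052,h),flat(z),x0,rng=3); print("held fit s",x.round(4),p)
f2=lambda x:flat(z)([x[0],x[1],yaw]); 
xb,p=edgefit([a],(.08,.052,bh),flat(bz),bp,rng=2); print("lower fit s",xb.round(4),p)
c=proj(a,[g[0],g[1],z])[0].astype(int); u0,v0=c[0]-50,c[1]-45
s=crop(a,u0,v0,u0+100,v0+75,fn,8); f=cv2.imread(fn); f0=f.copy()
for xx,zz,hh,col in((x0,z,h,(0,255,0)),(x,z,h,(255,0,255)),(bp,bz,bh,(0,255,255))):
    Rm,t=flat(zz)(xx); draw(a,box(.08,.052,hh)@Rm.T+t,f,np.array([u0,v0]),8,col)
cv2.imwrite(fn,f); cv2.imwrite(fn.replace(".png","_raw.png"),f0)
E
python3 held.py .0126 .04 pics/h1.png .012 .6083 -.2204 1.5534 .04
```

```text
grasp [ 0.608  -0.1994  0.1245] yaw 1.5548 bottom z 0.0986
held fit s [ 0.61   -0.2016  1.6466] [(81, 0.3710613970141575)]
lower fit s [ 0.6075 -0.2199  1.5535] [(119, 0.5912034664398178)]
```

View pics/h1.png

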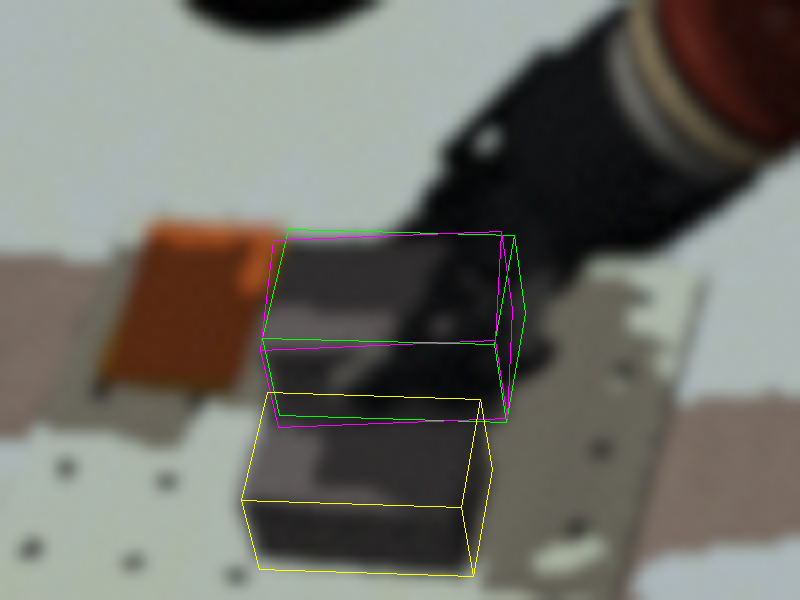

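Run:
```python
import cv2
i=cv2.imread("pics/h1_raw.png")[200:600,200:560]
i=cv2.convertScaleAbs(i,alpha=1.8); cv2.imwrite("pics/h1z.png",cv2.resize(i,None,fx=1.5,fy=1.5))
```

```text
(no output)
```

View pics/h1z.png

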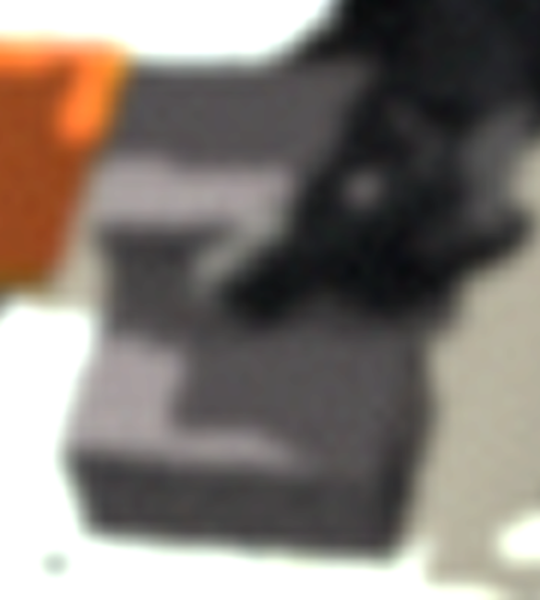

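>>> move_arm:
  moves:
    - [-0.006,-0.09,0,0,0,0]
    - [-0.006,-0.175,0,0,0,0]
    - [-0.006,-0.175,-0.15,0,0,0]
    - [-0.006,-0.175,-0.3,0,0,0]
    - [-0.006,-0.175,-0.3,0,0,0]
    - [-0.006,-0.175,-0.3,0,0,0]

```text
t: 8.2
tool_pos: [0.607, -0.2344, 0.0752]
tool_rot: [0.619, 0.609, -1.498]
contact_force: [0.2, -0.7, -4.6]
opening: 0.0515
```

```bash
python3 st.py; python3 held.py .0126 .04 pics/h2.png .012 .6083 -.2204 1.5534 .04
python3 - <<'E'
from h import *; from station import get_image
b=get_image("top"); crop(b,300,140,370,190,"pics/h2t.png",8)
i=cv2.imread("pics/h2t.png"); cv2.imwrite("pics/h2t.png",cv2.convertScaleAbs(i,alpha=1.5))
i=cv2.imread("pics/h2_raw.png")[150:550,150:600]; cv2.imwrite("pics/h2z.png",cv2.resize(cv2.convertScaleAbs(i,alpha=1.8),None,fx=1.5,fy=1.5))
E
```

```text
8.2 [-0.1814  0.2779  1.7911 -0.8908  1.1163  0.2661] [ 0.607  -0.2344  0.0752] 0.0515 [ 0.24 -0.71 -4.56] [ 0.84 -0.    0.02]
[[-1.230e-02  9.999e-01 -1.140e-02]
 [-7.081e-01 -1.670e-02 -7.060e-01]
 [-7.061e-01 -6.000e-04  7.082e-01]]
grasp [ 0.6072 -0.2212  0.0884] yaw 1.5541 bottom z 0.0626
held fit s [ 0.6076 -0.22    1.6693] [(89, 0.6568710484996316)]
lower fit s [ 0.6065 -0.2196  1.5419] [(103, 0.6720879765193799)]
```

View pics/h2.png

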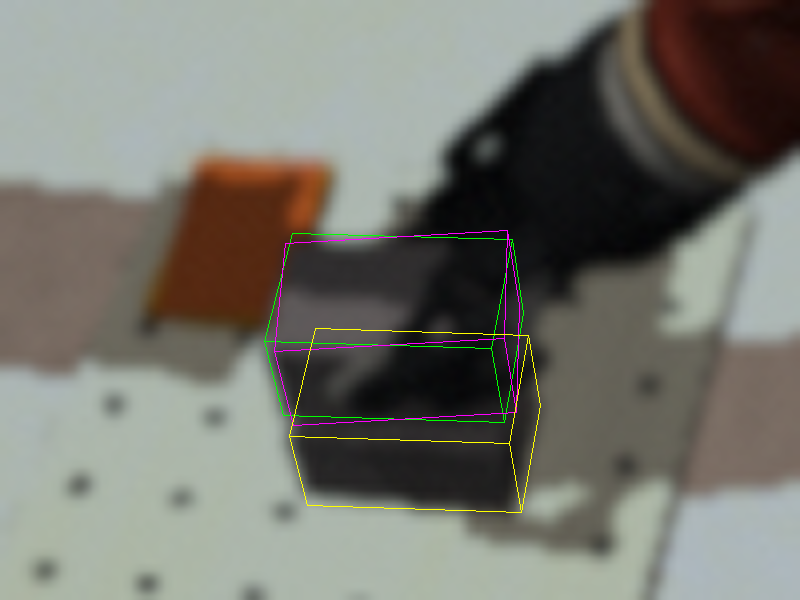

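View pics/h2z.png

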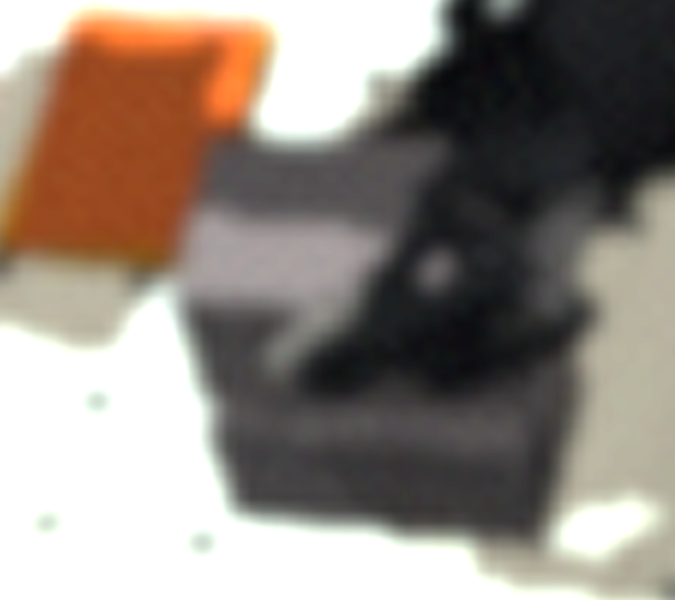

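View pics/h2t.png

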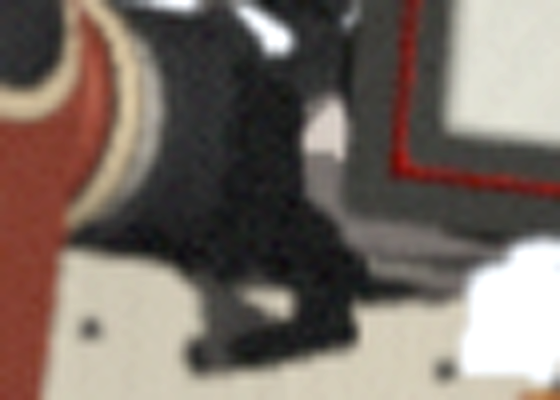

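Run:
```python
from h import *; import pickle; from station import get_image
a0,_=pickle.load(open("im0.pkl","rb")); a=get_image("scene"); pickle.dump(a,open("im2.pkl","wb"))
u0,v0=130,170
o=[]
for d in(a0,a):
    crop(d,u0,v0,u0+64,v0+64,"pics/t.png",6); o.append(cv2.convertScaleAbs(cv2.imread("pics/t.png"),alpha=1.7))
k=np.hstack(o)
for x0 in(0,384):
    for (xx,zz,hh,col) in (([.6083,-.2204,1.5534],.012,.04,(0,255,255)),):
        Rm,t=flat(zz)(xx); sub=k[:,x0:x0+384].copy(); draw(a,box(.08,.052,hh)@Rm.T+t,sub,np.array([u0,v0]),6,col); k[:,x0:x0+384]=sub
cv2.imwrite("pics/cmp.png",k)
```

```text
(no output)
```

View pics/cmp.png

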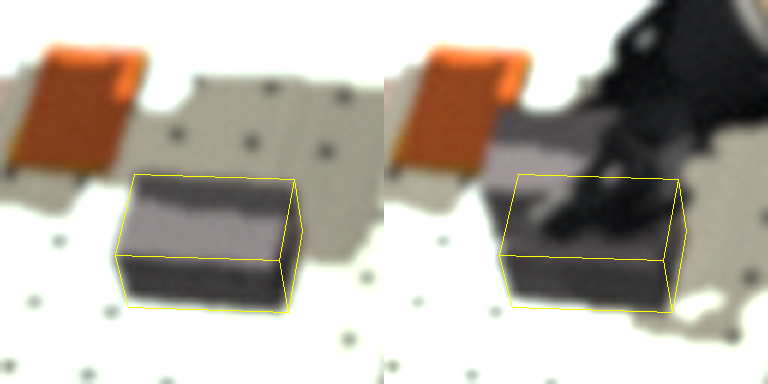

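```bash
cat >> h.py <<'E'
def edgeres(d,W,r=3.0,only=None,srange=(.1,.9),n=25,thr=10):
    """signed normal offsets (px) of the strongest gradient near each projected edge; + = outward from box centre"""
    img=cv2.GaussianBlur(d["frame"],(0,0),.6).astype(np.float32); ctr=proj(d,W.mean(0))[0]; out={}
    for e in visible_edges(d,W):
        if only and e not in only: continue
        L=[]
        for s in np.linspace(*srange,n):
            p=proj(d,W[e[0]]*(1-s)+W[e[1]]*s)[0]; q=proj(d,W[e[0]]*(.98-s)+W[e[1]]*(s+.02))[0]
            tt=(q-p)/np.linalg.norm(q-p); nn=np.array([-tt[1],tt[0]]); nn*=np.sign(nn@(p-ctr))
            k=np.arange(-r-1,r+1.01,.25); pts=(p+k[:,None]*nn).astype(np.float32)
            v=cv2.remap(img,pts[:,0][None],pts[:,1][None],cv2.INTER_LINEAR)[0]
            g=np.linalg.norm(v[4:]-v[:-4],axis=1); kk=k[2:-2]; j=g.argmax()
            if g[j]<thr: continue
            lo,hi=max(0,j-4),min(len(g),j+5); L.append((g[lo:hi]*kk[lo:hi]).sum()/g[lo:hi].sum())
        if L: out[e]=(round(float(np.median(L)),2),round(float(np.std(L)),2),len(L))
    return out
E
python3 - <<'E'
from h import *; import pickle
a0,b0=pickle.load(open("im0.pkl","rb"))
def W(x,z,h): Rm,t=flat(z)(x); return box(.08,.052,h)@Rm.T+t
print("base s",edgeres(a0,W([.6083,-.2204,1.5534],.012,.04)))
print("spacer s",edgeres(a0,W([.5815,.1592,1.512],0,.04)))
print("spacer t",edgeres(b0,W([.5815,.1592,1.512],0,.04)))
E
```

```text
base s {(4, 5): (0.68, 0.4, 25), (5, 6): (2.06, 0.69, 25), (6, 7): (-0.29, 0.41, 25), (4, 7): (0.18, 0.41, 25), (0, 1): (-0.7, 0.41, 25), (1, 5): (1.47, 0.82, 25), (0, 4): (0.02, 0.48, 25), (1, 2): (-0.17, 0.26, 25), (2, 6): (-0.19, 0.2, 25)}
spacer s {(4, 5): (0.74, 0.21, 25), (5, 6): (0.21, 0.16, 25), (6, 7): (-0.46, 0.27, 25), (4, 7): (0.69, 0.36, 25), (0, 1): (-0.66, 0.18, 25), (1, 5): (-0.47, 0.16, 25), (0, 4): (0.25, 0.24, 25), (0, 3): (-0.03, 0.11, 25), (3, 7): (-0.19, 0.19, 25)}
spacer t {(4, 5): (0.15, 0.24, 25), (5, 6): (0.94, 0.23, 25), (6, 7): (1.45, 1.16, 25), (4, 7): (0.95, 0.15, 25), (2, 3): (-1.43, 1.15, 25), (3, 7): (0.61, 0.32, 25), (2, 6): (0.54, 0.16, 25), (0, 3): (-0.36, 0.15, 25), (0, 4): (-0.28, 0.13, 25)}
```

Run:
```python
from h import *; import pickle
a=pickle.load(open("im2.pkl","rb"))
def W(x,z,h): Rm,t=flat(z)(x); return box(.08,.052,h)@Rm.T+t
w=W([.6072,-.2212,1.5541],.0626,.04)
print(edgeres(a,w,srange=(.06,.28),only=[(4,5),(0,1)]), edgeres(a,w,srange=(.55,.9),only=[(6,7)]),edgeres(a,w,only=[(4,7),(0,4)]))
b=W([.6083,-.2204,1.5534],.012,.04)
print("base now",edgeres(a,b,srange=(.15,.9),only=[(0,1),(4,5),(0,4),(2,6),(1,2)]))
```

```text
{(4, 5): (1.04, 0.41, 25), (0, 1): (-2.93, 1.63, 13)} {(6, 7): (-0.77, 0.45, 25)} {(4, 7): (0.45, 0.22, 25), (0, 4): (0.21, 0.24, 25)}
base now {(4, 5): (-2.9, 0.14, 20), (0, 1): (-0.43, 1.32, 25), (0, 4): (0.01, 0.32, 25), (1, 2): (-0.57, 0.3, 25), (2, 6): (1.06, 0.75, 25)}
```

>>> move_arm:
  moves:
    - [0.004,0.008,-0.03,0,0,0]
    - [0.004,0.008,-0.055,0,0,0]
    - [0.004,0.008,-0.065,0,0,0]
    - [0.004,0.008,-0.065,0,0,0]

```text
t: 8.85
tool_pos: [0.6074, -0.2336, 0.0676]
tool_rot: [0.62, 0.609, -1.499]
contact_force: [0.5, -0.5, -3.7]
opening: 0.0513
```

>>> move_arm:
  moves:
    - [0,0,-0.006,0,0,0]
    - [0,0,-0.006,0,0,0]
    - [0,0,-0.006,0,0,0]

```text
t: 9.22
tool_pos: [0.6076, -0.2336, 0.0672]
tool_rot: [0.62, 0.609, -1.498]
contact_force: [0.3, -0.3, -4.0]
opening: 0.0515
```

```bash
python3 st.py
```

```text
9.22 [-0.18    0.2911  1.791  -0.8955  1.1087  0.2794] [ 0.6076 -0.2336  0.0672] 0.0515 [ 0.32 -0.35 -3.99] [ 0.74 -0.02 -0.06]
[[-1.190e-02  9.999e-01 -1.240e-02]
 [-7.080e-01 -1.720e-02 -7.060e-01]
 [-7.062e-01  4.000e-04  7.081e-01]]
```

>>> move_arm:
  moves:
    - [0,0,-0.006,0,0,0]
    - [0,0,-0.006,0,0,0]

```text
t: 9.48
tool_pos: [0.6075, -0.2336, 0.0664]
tool_rot: [0.62, 0.609, -1.498]
contact_force: [0.0, 0.1, -4.0]
opening: 0.0518
```

>>> move_arm:
  moves:
    - [0,0,-0.006,0,0,0]
    - [0,0,-0.006,0,0,0]

```text
t: 9.72
tool_pos: [0.6075, -0.2336, 0.0656]
tool_rot: [0.62, 0.609, -1.498]
contact_force: [0.1, -0.1, -4.3]
opening: 0.0517
```

>>> move_arm:
  moves:
    - [0,0,-0.006,0,0,0]
    - [0,0,-0.006,0,0,0]

```text
t: 9.98
tool_pos: [0.6075, -0.2336, 0.0649]
tool_rot: [0.62, 0.609, -1.498]
contact_force: [-0.9, -0.8, -4.0]
opening: 0.0513
```

>>> move_arm:
  moves:
    - [0,0,-0.005,0,0,0]
    - [0,0,-0.005,0,0,0]

```text
t: 10.22
tool_pos: [0.6076, -0.2336, 0.0646]
tool_rot: [0.62, 0.608, -1.499]
contact_force: [-0.7, 1.2, -2.9]
opening: 0.0516
```

>>> move_arm:
  moves:
    - [0,0,-0.005,0,0,0]
    - [0,0,-0.005,0,0,0]

```text
t: 10.48
tool_pos: [0.6077, -0.2337, 0.0646]
tool_rot: [0.619, 0.608, -1.499]
contact_force: [-2.6, 2.6, 1.9]
opening: 0.0516
```

>>> move_arm:
  moves:
    - [0,0,0.004,0,0,0]
    - [0,0,0.004,0,0,0]
    - [0,0,0.004,0,0,0]
    - [0,0,0.004,0,0,0]
  gripper: 0

```text
t: 10.98
tool_pos: [0.6077, -0.2337, 0.0644]
tool_rot: [0.62, 0.608, -1.498]
contact_force: [-0.2, -0.1, 0.6]
opening: 0.0856
```

>>> move_arm:
  moves:
    - [0,0.05,0.05,0,0,0]
    - [0,0.2,0.2,0,0,0]
    - [0.01,0.5,0.5,0,0,0]
    - [0.01,0.9,0.9,0,0,0]
    - [0.01,1,1,0,0,0]

```text
t: 11.6
tool_pos: [0.6106, -0.1114, 0.1884]
tool_rot: [0.623, 0.605, -1.494]
contact_force: [0.8, 0.1, -0.2]
opening: 0.0856
```

>>> move_arm:
  moves:
    - [-0.1,0.5,0.1,0,0,0]
    - [-0.2,1,0.2,0,0,0]
    - [-0.2,1,0.2,0,0,0]

```text
t: 11.98
tool_pos: [0.5849, 0.0096, 0.2087]
tool_rot: [0.619, 0.61, -1.493]
contact_force: [1.1, -0.5, 0.1]
opening: 0.0856
```

```bash
python3 st.py
python3 - <<'E'
from h import *; import pickle; from station import get_image
a=get_image("scene"); b=get_image("top"); pickle.dump((a,b),open("im3.pkl","wb"))
crop(a,120,140,200,200,"pics/s3.png",10)
crop(b,300,120,370,190,"pics/t3.png",8)
for f in("s3","t3"): cv2.imwrite(f"pics/{f}.png",cv2.convertScaleAbs(cv2.imread(f"pics/{f}.png"),alpha=1.5))
E
```

```text
11.97 [ 0.2201  0.1312  1.7089 -0.7603  1.5392  0.3534] [0.5849 0.0096 0.2087] 0.0856 [ 1.12 -0.54  0.08] [ 0.29  0.01 -0.01]
[[-0.0079  0.9999 -0.0095]
 [-0.7076 -0.0123 -0.7065]
 [-0.7066  0.0011  0.7077]]
```

View pics/s3.png

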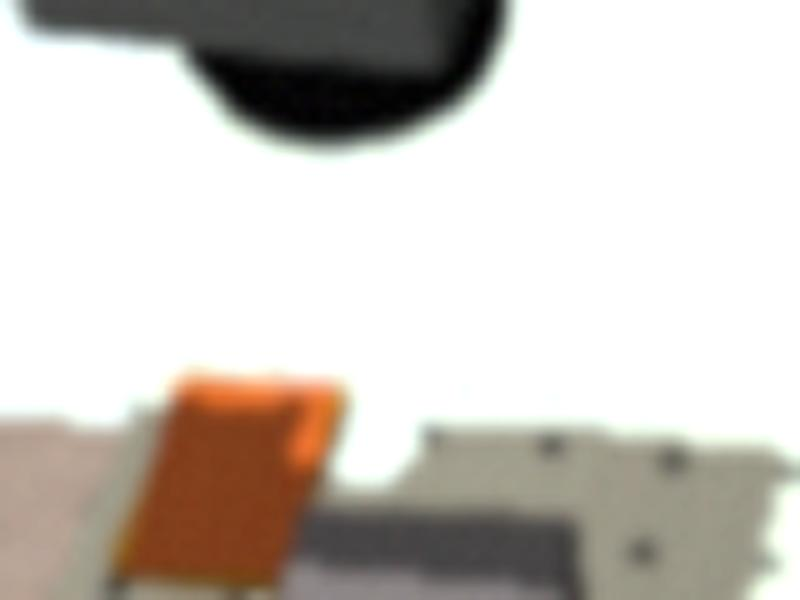

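View pics/t3.png

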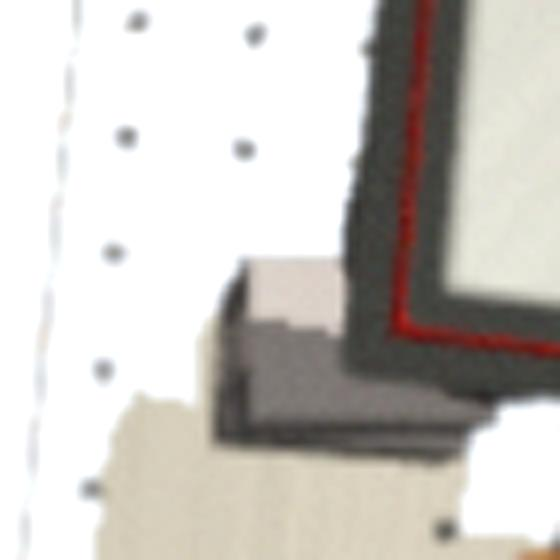

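Run:
```python
from h import *; import pickle
a,b=pickle.load(open("im3.pkl","rb"))
crop(a,135,180,199,228,"pics/s3.png",12.5)
crop(b,318,145,374,187,"pics/t3.png",14)
for f in("s3","t3"): cv2.imwrite(f"pics/{f}.png",cv2.convertScaleAbs(cv2.imread(f"pics/{f}.png"),alpha=1.6))
def W(x,z,h): Rm,t=flat(z)(x); return box(.08,.052,h)@Rm.T+t
f=cv2.imread("pics/t3.png"); 
draw(b,W([.6079,-.2205,1.5561],.052,.04),f,np.array([318,145]),14,(0,255,0))
draw(b,W([.6083,-.2204,1.5534],.012,.04),f,np.array([318,145]),14,(0,255,255)); cv2.imwrite("pics/t3.png",f)
print("up s",edgeres(a,W([.6079,-.2205,1.5561],.052,.04)))
print("base s",edgeres(a,W([.6083,-.2204,1.5534],.012,.04)))
```

```text
up s {(4, 5): (1.21, 0.24, 25), (5, 6): (1.56, 0.97, 25), (6, 7): (-0.61, 1.08, 25), (4, 7): (0.22, 1.18, 25), (0, 1): (1.96, 0.47, 5), (1, 5): (3.07, 0.03, 25), (0, 4): (-0.0, 0.25, 25), (1, 2): (1.97, 0.84, 25), (2, 6): (-0.29, 0.2, 25)}
base s {(4, 5): (1.77, 0.51, 5), (5, 6): (1.96, 1.28, 25), (6, 7): (1.49, 0.92, 25), (4, 7): (3.03, 0.84, 23), (0, 1): (-0.71, 0.44, 25), (1, 5): (2.04, 1.11, 25), (0, 4): (-0.15, 0.39, 25), (1, 2): (-0.05, 0.41, 25), (2, 6): (-0.28, 0.15, 25)}
```

View pics/s3.png

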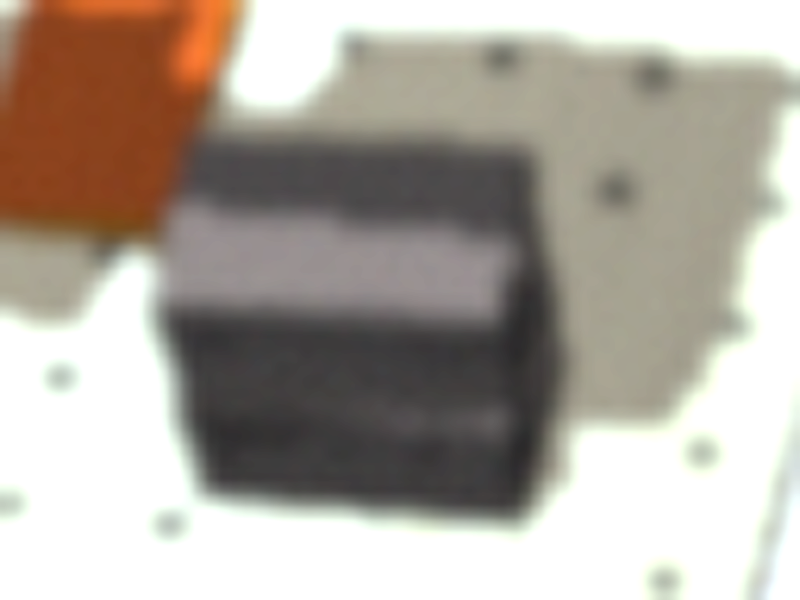

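View pics/t3.png

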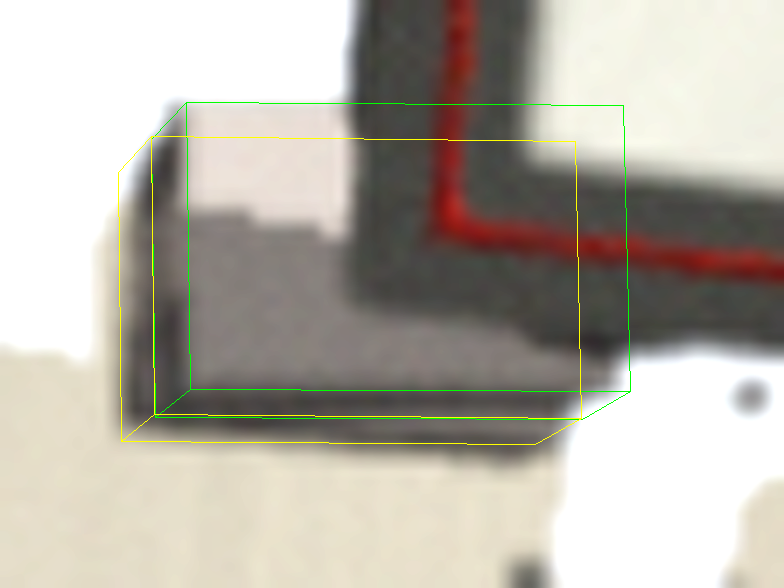

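```bash
cat >> h.py <<'E'
def edgelin(d,W,e,r=3.0,srange=(.08,.92),n=40,thr=10):
    img=cv2.GaussianBlur(d["frame"],(0,0),.6).astype(np.float32); ctr=proj(d,W.mean(0))[0]; S=[];L=[]
    for s in np.linspace(*srange,n):
        p=proj(d,W[e[0]]*(1-s)+W[e[1]]*s)[0]; q=proj(d,W[e[0]]*(.98-s)+W[e[1]]*(s+.02))[0]
        tt=(q-p)/np.linalg.norm(q-p); nn=np.array([-tt[1],tt[0]]); nn*=np.sign(nn@(p-ctr))
        k=np.arange(-r-1,r+1.01,.25); pts=(p+k[:,None]*nn).astype(np.float32)
        v=cv2.remap(img,pts[:,0][None],pts[:,1][None],cv2.INTER_LINEAR)[0]
        g=np.linalg.norm(v[4:]-v[:-4],axis=1); kk=k[2:-2]; j=g.argmax()
        if g[j]<thr: continue
        lo,hi=max(0,j-4),min(len(g),j+5); S.append(s); L.append((g[lo:hi]*kk[lo:hi]).sum()/g[lo:hi].sum())
    S=np.array(S);L=np.array(L)
    if len(S)<6: return None
    f=least_squares(lambda p:p[0]+p[1]*(S-.5)-L,[np.median(L),0],loss="soft_l1",f_scale=.15).x
    return f.round(2),len(S),np.median(abs(f[0]+f[1]*(S-.5)-L)).round(2)
E
python3 - <<'E'
from h import *; import pickle
a0,b0=pickle.load(open("im0.pkl","rb")); a,b=pickle.load(open("im3.pkl","rb"))
def W(x,z,h): Rm,t=flat(z)(x); return box(.08,.052,h)@Rm.T+t
for y in(1.553,1.52,1.49,1.46):
    w=W([.6083,-.2204,y],.012,.04)
    print(y,"base0",[(e,edgelin(a0,w,e)) for e in((4,5),(0,1),(6,7),(4,7),(0,4),(2,6))])
    print("   base3",[(e,edgelin(a,w,e)) for e in((0,1),)], "top",[(e,edgelin(b,w,e,srange=(.2,.95))) for e in((2,3),)])
for y in(1.556,1.52):
    w=W([.6079,-.2205,y],.052,.04)
    print(y,"up3",[(e,edgelin(a,w,e,r=2)) for e in((4,5),(6,7),(4,7),(0,4),(2,6))],"top",[(e,edgelin(b,w,e,r=2,srange=(.1,.95))) for e in((6,7),)])
for y in(1.512,1.48,1.55):
    w=W([.5815,.1592,y],0,.04)
    print(y,"sp0",[(e,edgelin(a0,w,e)) for e in((4,5),(0,1),(6,7))],"top",[(e,edgelin(b0,w,e)) for e in((2,3),(6,7),(4,5))])
E
```

```text
1.553 base0 [((4, 5), (array([0.54, 1.49]), 40, np.float64(0.1))), ((0, 1), (array([-0.62,  1.57]), 40, np.float64(0.1))), ((6, 7), (array([-0.3 ,  1.59]), 40, np.float64(0.16))), ((4, 7), (array([ 0.17, -1.5 ]), 40, np.float64(0.13))), ((0, 4), (array([-0.03,  1.37]), 40, np.float64(0.16))), ((2, 6), (array([-0.22, -0.28]), 40, np.float64(0.13)))]
   base3 [((0, 1), (array([-0.64,  1.61]), 40, np.float64(0.1)))] top [((2, 3), (array([0.24, 2.6 ]), 40, np.float64(0.08)))]
1.52 base0 [((4, 5), (array([0.53, 0.98]), 40, np.float64(0.17))), ((0, 1), (array([-0.64,  0.93]), 40, np.float64(0.14))), ((6, 7), (array([-0.32,  1.01]), 40, np.float64(0.17))), ((4, 7), (array([ 0.12, -1.04]), 40, np.float64(0.13))), ((0, 4), (array([-0.06,  1.1 ]), 40, np.float64(0.13))), ((2, 6), (array([-0.35, -0.05]), 40, np.float64(0.09)))]
   base3 [((0, 1), (array([-0.66,  0.97]), 40, np.float64(0.11)))] top [((2, 3), (array([0.2 , 1.54]), 40, np.float64(0.05)))]
1.49 base0 [((4, 5), (array([0.5 , 0.31]), 40, np.float64(0.12))), ((0, 1), (array([-0.65,  0.21]), 40, np.float64(0.11))), ((6, 7), (array([-0.
[... 1883 characters left out ...]
48 sp0 [((4, 5), (array([ 0.75, -0.46]), 40, np.float64(0.13))), ((0, 1), (array([-0.61, -0.46]), 40, np.float64(0.14))), ((6, 7), (array([-0.45,  0.12]), 40, np.float64(0.19)))] top [((2, 3), (array([-1.3, -0.1]), 40, np.float64(0.59))), ((6, 7), (array([ 0.36, -1.69]), 40, np.float64(0.94))), ((4, 5), (array([ 0.17, -0.61]), 40, np.float64(0.1)))]
1.55 sp0 [((4, 5), (array([0.76, 0.91]), 40, np.float64(0.1))), ((0, 1), (array([-0.63,  0.97]), 40, np.float64(0.13))), ((6, 7), (array([-0.43,  1.47]), 40, np.float64(0.19)))] top [((2, 3), (array([-0.54,  4.08]), 40, np.float64(1.18))), ((6, 7), (array([0.74, 4.03]), 40, np.float64(1.23))), ((4, 5), (array([0.19, 1.38]), 40, np.float64(0.1)))]
```

>>> move_arm:
  moves:
    - [0.1,-0.5,-0.1,0,0,0]
    - [0.2,-1,-0.2,0,0,0]
    - [0.2,-1,-0.2,0,0,0]
    - [0.2,-1,-0.2,0,0,0]

```text
t: 12.58
tool_pos: [0.608, -0.1151, 0.1834]
tool_rot: [0.62, 0.609, -1.501]
contact_force: [0.6, 0.7, 0.6]
opening: 0.0853
```

>>> move_arm:
  moves:
    - [-0.01,-0.3,-0.3,0,0,0]
    - [-0.01,-0.6,-0.6,0,0,0]
    - [-0.01,-0.8,-0.8,0,0,0]
    - [-0.01,-0.9,-0.9,0,0,0]
    - [-0.01,-1,-1,0,0,0]
    - [-0.01,-1,-1,0,0,0]
    - [-0.01,-1,-1,0,0,0]

```text
t: 13.45
tool_pos: [0.6084, -0.2331, 0.0653]
tool_rot: [0.62, 0.607, -1.497]
contact_force: [-0.0, 0.3, 0.5]
opening: 0.0852
```

>>> move_arm:
  moves:
    - [0,0,0,0,0,0]
    - [0,0,0,0,0,0]
    - [0,0,0,0,0,0]
    - [0,0,0,0,0,0]
    - [0,0,0,0,0,0]
    - [0,0,0,0,0,0]
  gripper: 1
  force: 30

```text
t: 14.2
tool_pos: [0.6079, -0.2333, 0.065]
tool_rot: [0.62, 0.608, -1.498]
contact_force: [-2.2, 4.1, 5.5]
opening: 0.0518
```

```bash
python3 st.py
```

```text
14.2 [-0.1793  0.2949  1.7908 -0.8972  1.1065  0.2836] [ 0.6079 -0.2333  0.065 ] 0.0518 [-2.17  4.15  5.53] [ 0.32  0.18 -0.18]
[[-0.0114  0.9999 -0.0128]
 [-0.7081 -0.0171 -0.7059]
 [-0.706   0.001   0.7082]]
```

>>> move_arm:
  moves:
    - [0,0,0.012,0,0,0]
    - [0,0,0.025,0,0,0]
    - [0,0,0.025,0,0,0]
    - [-0.008,0,0.025,0,0,-0.0044]
    - [-0.0167,0,0.025,0,0,-0.0088]
    - [-0.0167,0,0.025,0,0,-0.0088]
    - [-0.0167,0,0.025,0,0,-0.0088]

```text
t: 15.08
tool_pos: [0.6056, -0.2336, 0.0672]
tool_rot: [0.641, 0.596, -1.55]
contact_force: [-0.8, 0.0, -4.8]
opening: 0.0513
```

```bash
python3 st.py
```

```text
15.07 [-0.1781  0.309   1.7685 -0.8807  1.1504  0.31  ] [ 0.6056 -0.2336  0.0672] 0.0513 [-0.84  0.03 -4.79] [ 0.81 -0.04  0.  ]
[[-5.110e-02  9.974e-01 -5.120e-02]
 [-7.062e-01 -7.230e-02 -7.043e-01]
 [-7.062e-01  2.000e-04  7.080e-01]]
```

>>> move_arm:
  moves:
    - [0,0,-0.006,0,0,0]
    - [0,0,-0.012,0,0,0]
    - [0,0,-0.012,0,0,0]

```text
t: 15.45
tool_pos: [0.6055, -0.2336, 0.0657]
tool_rot: [0.641, 0.596, -1.55]
contact_force: [0.7, -0.1, -4.3]
opening: 0.0513
```

>>> move_arm:
  moves:
    - [0,0,-0.006,0,0,0]
    - [0,0,-0.006,0,0,0]

```text
t: 15.7
tool_pos: [0.6056, -0.2336, 0.0651]
tool_rot: [0.641, 0.596, -1.55]
contact_force: [0.2, 0.1, -3.9]
opening: 0.0516
```

>>> move_arm:
  moves:
    - [0,0,-0.003,0,0,0]
    - [0,0,-0.003,0,0,0]

```text
t: 15.95
tool_pos: [0.6056, -0.2337, 0.0651]
tool_rot: [0.641, 0.595, -1.55]
contact_force: [-1.5, 0.4, -1.8]
opening: 0.0517
```

>>> move_arm:
  moves:
    - [0,0,-0.002,0,0,0]
    - [0,0,-0.002,0,0,0]

```text
t: 16.2
tool_pos: [0.6057, -0.2336, 0.0651]
tool_rot: [0.641, 0.595, -1.55]
contact_force: [-2.0, 2.5, -0.2]
opening: 0.0513
```

>>> move_arm:
  moves:
    - [0,0,0,0,0,0]
    - [0,0,0,0,0,0]
    - [0,0,0,0,0,0]
    - [0,0,0,0,0,0]
  gripper: 0

```text
t: 16.7
tool_pos: [0.6057, -0.2337, 0.0646]
tool_rot: [0.641, 0.596, -1.55]
contact_force: [-1.0, 0.1, 0.4]
opening: 0.0859
```

>>> move_arm:
  moves:
    - [0,0.05,0.05,0,0,0]
    - [0.02,0.2,0.2,0,0,0]
    - [0.05,0.5,0.5,0,0,0]
    - [0.07,0.9,0.9,0,0,0]
    - [0.07,1,1,0,0,0]

```text
t: 17.32
tool_pos: [0.6159, -0.1114, 0.1887]
tool_rot: [0.644, 0.592, -1.545]
contact_force: [0.9, -0.5, 0.7]
opening: 0.0855
```

>>> move_arm:
  moves:
    - [-0.1,0.5,0.1,0,0,0]
    - [-0.2,1,0.2,0,0,0]
    - [-0.2,1,0.2,0,0,0]

```text
t: 17.7
tool_pos: [0.59, 0.0097, 0.209]
tool_rot: [0.64, 0.597, -1.545]
contact_force: [1.0, -0.1, -0.1]
opening: 0.0856
```

```bash
python3 st.py
python3 - <<'E'
from h import *; import pickle; from station import get_image
a=get_image("scene"); b=get_image("top"); pickle.dump((a,b),open("im4.pkl","wb"))
crop(a,135,180,199,228,"pics/s4.png",12.5)
crop(b,318,145,374,187,"pics/t4.png",14)
for f in("s4","t4"): cv2.imwrite(f"pics/{f}.png",cv2.convertScaleAbs(cv2.imread(f"pics/{f}.png"),alpha=1.6))
def W(x,z,h): Rm,t=flat(z)(x); return box(.08,.052,h)@Rm.T+t
for y in(1.475,1.5):
    w=W([.6066,-.2205,y],.052,.04)
    print(y,"up",[(e,edgelin(a,w,e,r=2)) for e in((4,5),(6,7),(4,7),(0,4),(2,6))],"top",[(e,edgelin(b,w,e,r=2,srange=(.1,.95))) for e in((6,7),)])
    w=W([.6066,-.2205,y],.012,.04)
    print("   base",[(e,edgelin(a,w,e)) for e in((0,1),(0,4),(2,6),(1,2))], "top",[(e,edgelin(b,w,e,srange=(.2,.95))) for e in((2,3),)])
E
```

```text
17.7 [ 0.214   0.1646  1.6713 -0.7477  1.5747  0.385 ] [0.59   0.0097 0.209 ] 0.0856 [ 0.99 -0.09 -0.14] [ 0.35 -0.03 -0.02]
[[-0.0471  0.9977 -0.0485]
 [-0.706  -0.0676 -0.705 ]
 [-0.7066  0.001   0.7076]]
1.475 up [((4, 5), (array([ 1.23, -0.32]), 40, np.float64(0.15))), ((6, 7), (array([-0.57,  1.3 ]), 40, np.float64(0.31))), ((4, 7), (array([ 0.49, -1.75]), 40, np.float64(0.22))), ((0, 4), (array([0.01, 0.48]), 40, np.float64(0.13))), ((2, 6), (array([-0.66,  0.14]), 40, np.float64(0.11)))] top [((6, 7), (array([0.  , 0.72]), 40, np.float64(0.38)))]
   base [((0, 1), (array([-0.23, -0.01]), 40, np.float64(0.16))), ((0, 4), (array([0.04, 0.73]), 40, np.float64(0.08))), ((2, 6), (array([-0.82,  0.05]), 40, np.float64(0.1))), ((1, 2), (array([ 0.01, -0.85]), 40, np.float64(0.3)))] top [((2, 3), (array([-0.45,  0.1 ]), 40, np.float64(0.12)))]
1.5 up [((4, 5), (array([1.26, 0.22]), 40, np.float64(0.15))), ((6, 7), (array([-0.52,  1.88]), 40, np.float64(0.19))), ((4, 7), (array([ 0.55, -2.12]), 40, np.float64(0.26))), ((0, 4), (array([0.06, 0.58]), 40, np.float64(0.09))), ((2, 6), (array([-0.56,  0.1 ]), 40, np.float64(0.09)))] top [((6, 7), (array([-0.08,  0.26]), 40, np.float64(0.6)))]
   base [((0, 1), (array([-0.21,  0.6 ]), 40, np.float64(0.08))), ((0, 4), (array([0.06, 0.77]), 40, np.float64(0.13))), ((2, 6), (array([-0.7, -0. ]), 40, np.float64(0.06))), ((1, 2), (array([-0.05, -0.36]), 40, np.float64(0.26)))] top [((2, 3), (array([-0.46,  0.91]), 40, np.float64(0.08)))]
```

View pics/s4.png

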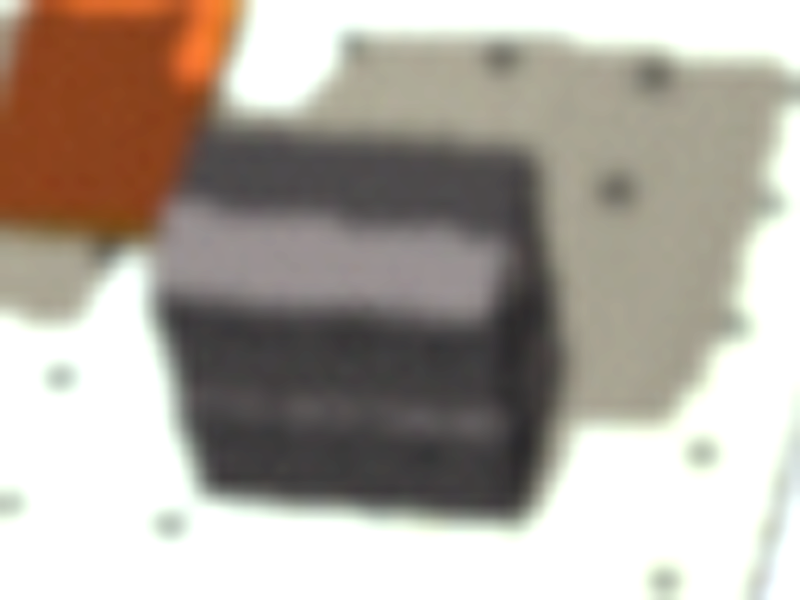

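View pics/t4.png

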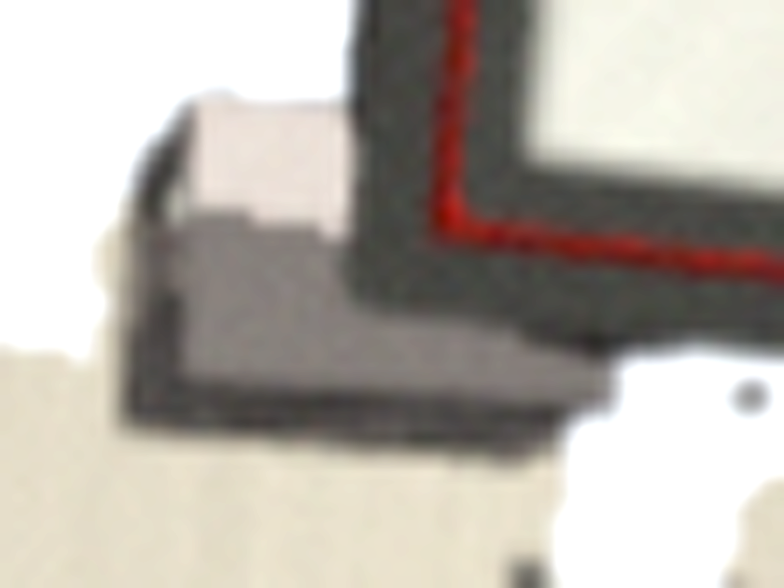

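```bash
python3 - <<'E'
from h import *; import pickle
a,b=pickle.load(open("im0.pkl","rb"))
for y in(-1.30,-1.33,-1.36,-1.39):
    Rm,t=tinpose([.5055,.3829,y]); w=box(.08,.052,.036)@Rm.T+t
    for n,d in(("s",a),("t",b)):
        print(y,n,[(e,edgelin(d,w,e)) for e in visible_edges(d,w)])
E
python3 - <<'E'
from h import *; import pickle
a,b=pickle.load(open("im0.pkl","rb"))
s=crop(b,80,180,160,240,"pics/g.png"); f=cv2.imread("pics/g.png")
Rm,t=tinpose([.5055,.3829,-1.34]); draw(b,box(.08,.052,.036)@Rm.T+t,f,np.array([80,180]),s)
# board outline: x -40..63 y+-32 in ramp frame along slope
L=[];c=np.cos(np.pi/6)
for x,y in((-40,-32),(63,-32),(63,32),(-40,32)):
    R2=R.from_euler("z",-1.34).as_matrix(); L.append(R2@np.array([x/1000,y/1000,.055+x/1000*np.tan(np.pi/6)])+[.5055,.3829,0])
p=((proj(b,np.array(L))-[80,180]+.5)*s-.5).astype(int); cv2.polylines(f,[p.reshape(-1,1,2)],True,(255,0,255),1)
cv2.imwrite("pics/g.png",f)
E
```

```text
-1.3 s [((4, 5), (array([-0.72, -0.03]), 40, np.float64(0.16))), ((5, 6), (array([-0.29,  5.27]), 40, np.float64(1.03))), ((6, 7), (array([-0.31,  2.42]), 40, np.float64(0.49))), ((4, 7), (array([-0.78, -0.65]), 40, np.float64(0.08))), ((1, 2), (array([-0.36,  0.43]), 40, np.float64(0.14))), ((2, 6), (array([-0.15,  0.31]), 40, np.float64(0.35))), ((1, 5), (array([-0.4 ,  0.36]), 40, np.float64(0.13))), ((2, 3), (array([2.41, 0.23]), 40, np.float64(0.1))), ((3, 7), (array([ 0.65, -4.33]), 40, np.float64(0.64)))]
-1.3 t [((4, 5), (array([0.91, 3.99]), 40, np.float64(0.48))), ((5, 6), (array([0.39, 0.46]), 40, np.float64(0.13))), ((6, 7), (array([-0.  ,  0.42]), 40, np.float64(0.09))), ((4, 7), (array([-0.13, -0.32]), 40, np.float64(0.17))), ((0, 1), (array([0.7 , 5.62]), 40, np.float64(0.71))), ((1, 5), (array([ 2.02, -2.56]), 40, np.float64(0.49))), ((0, 4), (array([-1.34,  3.09]), 40, np.float64(0.18))), ((1, 2), (array([-0.99,  0.59]), 40, np.float64(0.14))), ((2, 6), (array([-0.36,  0.77]), 40, np.float64(0.04)))]
-1.33 s [((4, 5), (array([-0.7 , -0.29]), 40, np.float64(0.16))), (
[... 2339 characters left out ...]
.float64(0.25))), ((1, 5), (array([-0.49,  0.96]), 40, np.float64(0.14))), ((2, 3), (array([ 2.08, -0.78]), 40, np.float64(0.1))), ((3, 7), (array([ 0.24, -5.65]), 40, np.float64(0.51)))]
-1.39 t [((4, 5), (array([1.32, 1.51]), 40, np.float64(0.65))), ((5, 6), (array([ 0.41, -1.38]), 40, np.float64(0.13))), ((6, 7), (array([-0.53, -2.01]), 40, np.float64(0.1))), ((4, 7), (array([-0.11,  1.12]), 40, np.float64(0.22))), ((0, 1), (array([0.56, 4.43]), 40, np.float64(0.97))), ((1, 5), (array([ 2.03, -2.75]), 40, np.float64(0.52))), ((0, 4), (array([0.22, 3.47]), 40, np.float64(0.25))), ((1, 2), (array([-1.  , -1.15]), 40, np.float64(0.11))), ((2, 6), (array([0.31, 0.35]), 40, np.float64(0.05)))]
```

View pics/g.png

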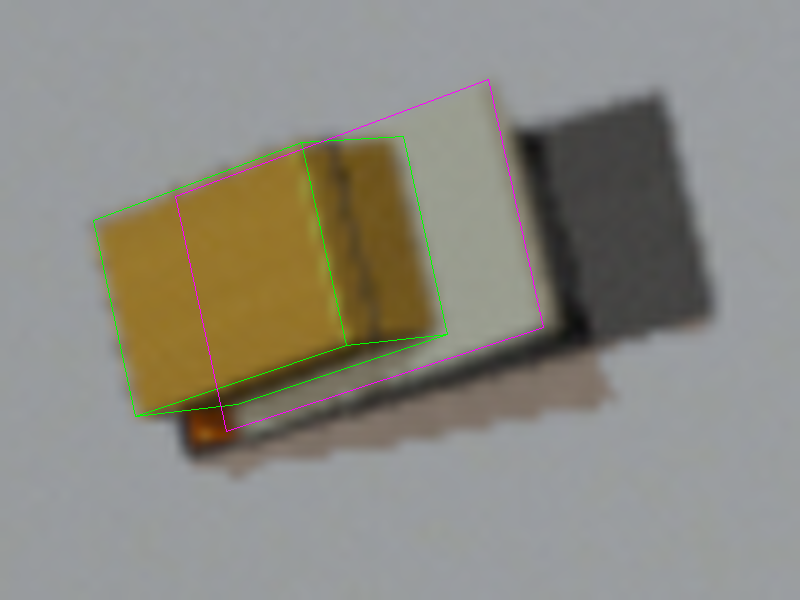

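Run:
```python
from h import *; from kin import *; import pickle
np.set_printoptions(precision=3,suppress=True)
a,b=pickle.load(open("im0.pkl","rb"))
px=lambda v:np.array(v)/1.5625
print("bin top rim",onz(b,px([[67,380],[67,487],[0,380]]),.05), "scene",onz(a,px([[632,205],[650,272],[708,245]]),.05)[:, :2])
print("bottle base s",onz(a,px([[710,348]]),0),"t",onz(b,px([[35,290]]),0), "cap s z=.2",onz(a,px([[741,273]]),.17))
def links(q):
    d1,a1,off,a2,a3,d4,L=P[:7]; A=Z(q[0]); s=A.apply([a1,off,d1]); A=A*Y(q[1]); e=s+A.apply([0,0,a2]); A=A*Y(q[2]); w=e+A.apply([a3,0,d4]); return s,e,w
Rm,t=tinpose([.5055,.3829,-1.32]); n=Rm[:,2]; ll=-Rm[:,0]
for th in(38,40,42,45):
    Rt=tool(ll,np.radians(th+30)); g=t+.0235*n; q,c,m=ik(Rt,g+.0187*Rt[:,0]); print("low",th,c<1e-9,q,m.round(3),"wrist",links(q)[2],"elbow",links(q)[1],"TCP",g+.0187*Rt[:,0])
    Rt=tool(ll,np.radians(30-th)); q,c,m=ik(Rt,g+.0187*Rt[:,0]); print("flip",th,c<1e-9,q,m.round(3),"wrist",links(q)[2])
    Rt=tool([.0724,.9974],np.radians(th)); g=np.array([.6066,-.2205,.1155]); q,c,m=ik(Rt,g+.0187*Rt[:,0]); print("col",th,c<1e-9,q,m.round(3),"wrist",links(q)[2],"elbow",links(q)[1])
```

```text
bin top rim [[0.411 0.573 0.05 ]
 [0.23  0.575 0.05 ]
 [0.41  0.7   0.05 ]] scene [[0.235 0.592]
 [0.456 0.572]
 [0.367 0.733]]
bottle base s [[ 0.617  0.67  -0.   ]] t [[0.571 0.661 0.   ]] cap s z=.2 [[0.576 0.677 0.17 ]]
low 38 True [ 0.861  0.723  1.364 -0.912  1.851  0.735] 0.108 wrist [0.443 0.629 0.173] elbow [0.128 0.262 0.558] TCP [0.507 0.377 0.068]
flip 38 True [0.493 0.22  1.741 0.149 1.151 0.184] 0.839 wrist [0.512 0.359 0.334]
col 38 True [-0.217  0.228  1.755 -0.726  1.162  0.156] 0.294 wrist [ 0.618 -0.06   0.321] elbow [0.11  0.052 0.653]
low 40 True [ 0.864  0.74   1.356 -0.935  1.872  0.736] 0.085 wrist [0.442 0.632 0.165] elbow [0.13  0.267 0.553] TCP [0.507 0.377 0.069]
flip 40 True [0.479 0.215 1.75  0.187 1.144 0.153] 0.83 wrist [0.514 0.35  0.332]
col 40 True [-0.206  0.236  1.758 -0.765  1.168  0.187] 0.255 wrist [ 0.619 -0.053  0.315] elbow [0.113 0.052 0.653]
low 42 True [ 0.867  0.756  1.348 -0.958  1.893  0.736] 0.062 wrist [0.441 0.635 0.156] elbow [0.133 0.271 0.548] TCP [0.507 0.377 0.07 ]
flip 42 True [0.465 0.211 1.758 0.226 1.138 0.123] 0.822 wrist [0.516 0.342 0.33 ]
col 42 True [-0.195  0.244  1.76  -0.803  1.175  0.216] 0.217 wrist [ 0.619 -0.046  0.309] elbow [0.115 0.053 0.652]
low 45 True [ 0.871  0.78   1.336 -0.993  1.924  0.736] 0.027 wrist [0.44  0.638 0.143] elbow [0.136 0.277 0.541] TCP [0.507 0.377 0.071]
flip 45 True [0.444 0.206 1.769 0.285 1.131 0.075] 0.811 wrist [0.519 0.329 0.327]
col 45 True [-0.179  0.257  1.762 -0.86   1.188  0.26 ] 0.16 wrist [ 0.62  -0.037  0.3  ] elbow [0.12  0.054 0.65 ]
```

```bash
cat >> kin.py <<'E'
def delta(R0,p0,R1,p1):
    rv=R.from_matrix(R1@R0.T).as_rotvec(); return np.r_[(np.array(p1)-p0)/.12, rv/(2*np.pi)].round(4)
def links(q):
    d1,a1,off,a2,a3,d4,L=P[:7]; A=Z(q[0]); s=A.apply([a1,off,d1]); A=A*Y(q[1]); e=s+A.apply([0,0,a2]); A=A*Y(q[2]); w=e+A.apply([a3,0,d4]); return s,e,w
E
cat > plan.py <<'E'
from kin import *; from h import tinpose
np.set_printoptions(precision=4,suppress=True)
Rm,t=tinpose([.5055,.3829,-1.32]); n=Rm[:,2]; ll=-Rm[:,0]; TH=np.radians(42)
Rg=tool(ll,np.radians(-12)); g=t+.025*n; Tg=g+.0187*Rg[:,0]
Rv=tool(ll,0)
lc=np.array([np.cos(1.4984),np.sin(1.4984)])
Rc=tool(lc,TH,-1); Rcv=tool(lc,0,-1)
E
python3 - <<'E'
from plan import *; from station import get_obs
o=get_obs(); R0=R.from_rotvec(o["tool_rot"]).as_matrix(); p0=o["tool_pos"]
print("pos",p0,"Tg",Tg)
print("to vertical grasp dir",delta(R0,p0,Rg,Tg+[0,0,.09]))
for nm,Rt,p in(("g",Rg,Tg),("pre",Rg,Tg+[0,0,.09]),("v",Rv,[.51,.3,.27]),("yaw90",R.from_euler("z",1.41).as_matrix()@Rv,[.55,.15,.27]),("cv",Rcv,[.57,.05,.25]),("c",Rc,[.6,-.05,.13]),("col",Rc,np.array([.6066,-.2205,.117])+.0187*Rc[:,0])):
    q,c,m=ik(Rt,np.array(p)); print(nm,c<1e-9,q,m)
E
```

```text
pos [0.5897 0.0066 0.2079] Tg [0.5014 0.3988 0.0584]
to vertical grasp dir [-0.7354  3.2684 -0.4958  0.1586  0.0142  0.0469]
g True [0.466  0.2098 1.7566 0.2255 1.1397 0.1243] 0.8234485381668695
pre True [0.466  0.1081 1.7066 0.2131 1.2877 0.1595] 0.8733696400303541
v True [ 0.406  -0.0461  1.6477 -0.      1.54    0.1552] 0.9323094158345446
yaw90 True [ 0.1357 -0.098   1.697   0.      1.5426 -1.5251] 0.883008541023524
cv True [-0.0425 -0.0832  1.7161 -0.      1.5086 -3.1117] 0.028255324443497543
c True [ 0.1006  0.2221  1.7308 -0.7327  1.3998 -2.7586] 0.28727358749386533
col True [-0.1946  0.2416  1.7592 -0.8027  1.1768 -2.9271] 0.2128861759425904
```

>>> move_arm:
  moves:
    - [-0.07,0.3,0.2,0.026,0.0024,0.008]
    - [-0.14,0.6,0.2,0.053,0.0047,0.0156]
    - [-0.2,0.9,0.2,0.0793,0.0071,0.0235]
    - [-0.2,0.9,0.2,0.0793,0.0071,0.0235]

```text
t: 18.3
tool_pos: [0.5664, 0.1124, 0.2334]
tool_rot: [0.916, 1.052, -1.286]
contact_force: [-0.0, 0.1, 0.5]
opening: 0.0852
```

>>> move_arm:
  moves:
    - [-0.07,0.3,0,0.026,0.0024,0.008]
    - [-0.14,0.6,0,0.053,0.0047,0.0156]
    - [-0.2,0.9,0,0.0793,0.0071,0.0235]
    - [-0.2,0.9,0,0.0793,0.0071,0.0235]

```text
t: 18.8
tool_pos: [0.5416, 0.22, 0.2301]
tool_rot: [1.152, 1.485, -0.943]
contact_force: [-0.5, -0.1, -0.1]
opening: 0.0853
```

>>> move_arm:
  moves:
    - [-0.1,0.45,0,0,0,0]
    - [-0.2,0.9,0,0,0,0]
    - [-0.2,0.9,0,0,0,0]
    - [-0.2,0.9,0,0,0,0]

```text
t: 19.3
tool_pos: [0.5182, 0.3293, 0.2314]
tool_rot: [1.152, 1.484, -0.938]
contact_force: [-0.4, 1.1, -0.4]
opening: 0.0851
```

```bash
python3 st.py
python3 - <<'E'
from plan import *; from station import get_obs
o=get_obs(); R0=R.from_rotvec(o["tool_rot"]).as_matrix(); p0=o["tool_pos"]
print(delta(R0,p0,Rg,Tg+[0,0,.05]))
E
```

```text
19.3 [ 0.3509 -0.0046  1.6808  0.2068  1.4485  0.0781] [0.5182 0.3293 0.2314] 0.0851 [-0.4   1.07 -0.35] [-0.09 -0.07  0.01]
[[-0.0522  0.9691  0.2412]
 [ 0.1979  0.2468 -0.9486]
 [-0.9788 -0.0018 -0.2047]]
[-0.1394  0.5786 -1.0257  0.0006 -0.0001  0.0002]
```

>>> move_arm:
  moves:
    - [-0.07,0.3,-0.3,0,0,0]
    - [-0.139,0.579,-0.6,0,0,0]
    - [-0.139,0.579,-0.9,0,0,0]
    - [-0.139,0.579,-1,0,0,0]
    - [-0.139,0.579,-1,0,0,0]
    - [-0.139,0.579,-1,0,0,0]

```text
t: 20.05
tool_pos: [0.5029, 0.3997, 0.1147]
tool_rot: [1.157, 1.484, -0.933]
contact_force: [0.4, 0.1, -0.5]
opening: 0.0853
```

```bash
python3 st.py
python3 - <<'E'
from plan import *; from station import get_obs,get_image; from h import *
o=get_obs(); R0=R.from_rotvec(o["tool_rot"]).as_matrix(); p0=o["tool_pos"]
print(delta(R0,p0,Rg,Tg))
a=get_image("scene"); b=get_image("top")
crop(a,310,130,410,230,"pics/d1.png",5); crop(b,70,160,170,260,"pics/d2.png",5)
i=cv2.imread("pics/d1.png"); j=cv2.imread("pics/d2.png"); cv2.imwrite("pics/r1.png",cv2.resize(np.hstack([i,j]),(800,400)))
E
```

```text
20.05 [0.4663 0.1443 1.727  0.2171 1.229  0.1484] [0.5029 0.3997 0.1147] 0.0853 [ 0.42  0.11 -0.48] [-0.09 -0.05 -0.01]
[[-0.0485  0.9692  0.2414]
 [ 0.2028  0.2462 -0.9478]
 [-0.978   0.003  -0.2085]]
[-0.0124 -0.0078 -0.4691 -0.0002  0.0004  0.0003]
```

View pics/r1.png

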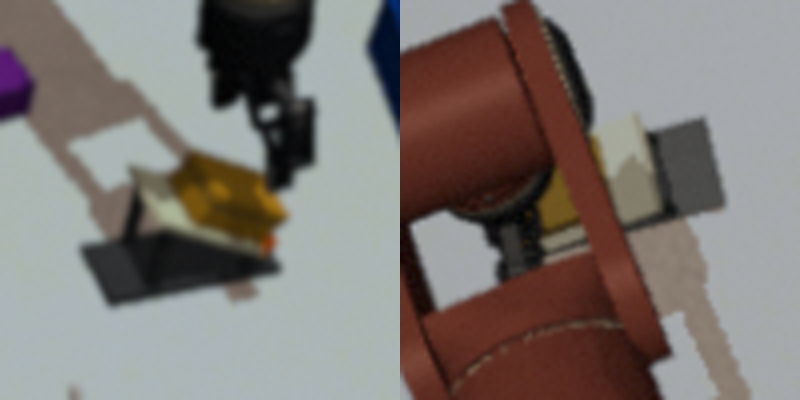

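>>> move_arm:
  moves:
    - [-0.006,-0.004,-0.15,0,0,0]
    - [-0.012,-0.008,-0.3,0,0,0]
    - [-0.012,-0.008,-0.42,0,0,0]
    - [-0.012,-0.008,-0.46,0,0,0]
    - [-0.012,-0.008,-0.46,0,0,0]
    - [-0.012,-0.008,-0.46,0,0,0]

```text
t: 20.9
tool_pos: [0.5004, 0.3992, 0.058]
tool_rot: [1.155, 1.486, -0.934]
contact_force: [-0.1, -0.2, 0.8]
opening: 0.0855
```

```bash
python3 st.py
python3 - <<'E'
from plan import *; from station import get_obs,get_image; from h import *
o=get_obs(); R0=R.from_rotvec(o["tool_rot"]).as_matrix(); p0=o["tool_pos"]
print(delta(R0,p0,Rg,Tg))
a=get_image("scene")
crop(a,320,140,400,220,"pics/r2.png",7)
E
```

```text
20.9 [0.4672 0.2081 1.7592 0.226  1.1373 0.1256] [0.5004 0.3992 0.058 ] 0.0855 [-0.1  -0.23  0.83] [-0.09 -0.02  0.04]
[[-0.0507  0.9689  0.2422]
 [ 0.2023  0.2475 -0.9476]
 [-0.978   0.001  -0.2085]]
[ 0.0089 -0.0037  0.0029 -0.0001  0.0001  0.0001]
```

View pics/r2.png

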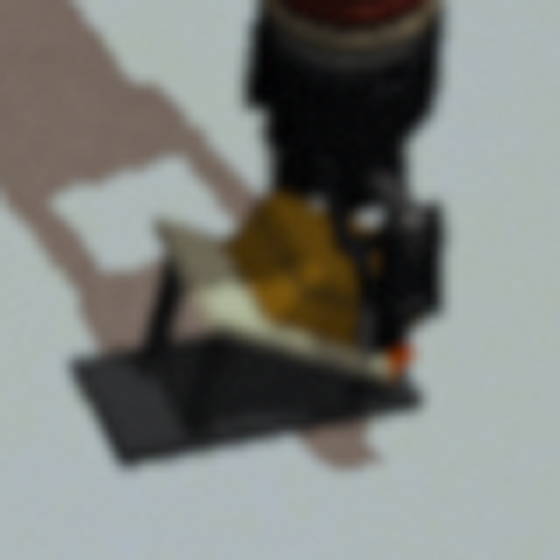

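Run:
```python
from plan import *; from station import get_obs; from h import *; import pickle
a,_=pickle.load(open("im0.pkl","rb"))
o=get_obs(); R0=R.from_rotvec(o["tool_rot"]).as_matrix(); p0=o["tool_pos"]
f=cv2.imread("pics/r2.png")
w=box(.08,.052,.036)@Rm.T+t; draw(a,w,f,np.array([320,140]),7)
for k,c in((.05,(0,0,255)),(.026,(255,0,0)),(-.05,(255,255,0))):
    P2=np.array([p0+k*R0[:,1]-R0[:,0]*s for s in(0,.0187,.06)]); q=((proj(a,P2)-[320,140]+.5)*7-.5).astype(int)
    for i in range(2): cv2.line(f,tuple(map(int,q[i])),tuple(map(int,q[i+1])),c,2)
    cv2.circle(f,tuple(map(int,q[1])),4,c,-1)
cv2.imwrite("pics/r2o.png",f)
```

```text
(no output)
```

View pics/r2o.png

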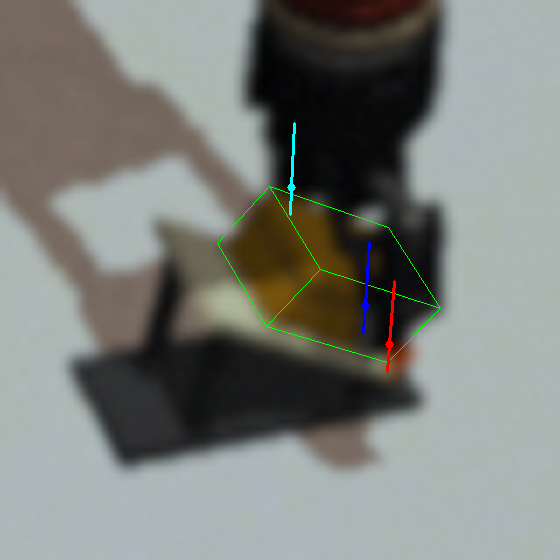

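>>> move_arm:
  moves:
    - [0.009,-0.004,0.003,0,0,0]
    - [0.009,-0.004,0.003,0,0,0]
    - [0.009,-0.004,0.003,0,0,0]
    - [0.009,-0.004,0.003,0,0,0]
    - [0.009,-0.004,0.003,0,0,0]
    - [0.009,-0.004,0.003,0,0,0]
    - [0.009,-0.004,0.003,0,0,0]
  gripper: 1
  force: 35

```text
t: 21.82
tool_pos: [0.5013, 0.3987, 0.0583]
tool_rot: [1.155, 1.486, -0.934]
contact_force: [-1.5, -0.5, 5.4]
opening: 0.052
```

```bash
python3 st.py
```

```text
21.82 [0.4657 0.209  1.7577 0.2261 1.1385 0.1243] [0.5013 0.3987 0.0583] 0.052 [-1.51 -0.53  5.42] [-0.07  0.02  0.01]
[[-5.090e-02  9.689e-01  2.421e-01]
 [ 2.022e-01  2.474e-01 -9.476e-01]
 [-9.780e-01  7.000e-04 -2.085e-01]]
```

>>> move_arm:
  moves:
    - [0,0,0.05,0,0,0]
    - [0,0,0.2,0,0,0]
    - [0,0,0.5,0,0,0]
    - [0,0,0.8,0,0,0]
    - [0,0,1,0,0,0]

```text
t: 22.45
tool_pos: [0.5014, 0.3987, 0.1807]
tool_rot: [1.156, 1.485, -0.932]
contact_force: [-0.4, 0.3, -1.1]
opening: 0.0519
```

>>> move_arm:
  moves:
    - [0.04,-0.2,0.1,-0.012,-0.003,0]
    - [0.08,-0.4,0.15,-0.024,-0.006,0]
    - [0.12,-0.6,0.2,-0.0323,-0.0083,0]
    - [0.15,-0.8,0.2,-0.0323,-0.0083,0]

```text
t: 22.95
tool_pos: [0.519, 0.3026, 0.2031]
tool_rot: [1.023, 1.317, -1.021]
contact_force: [1.2, 0.2, -1.8]
opening: 0.0514
```

```bash
python3 st.py
python3 - <<'E'
from h import *; from station import get_image
a=get_image("scene"); crop(a,260,80,400,220,"pics/r3.png",4)
E
```

```text
22.95 [ 0.4041  0.0133  1.7006 -0.      1.426   0.1528] [0.519  0.3026 0.2031] 0.0514 [ 1.18  0.22 -1.76] [ 0.02 -0.05 -0.01]
[[ 1.600e-03  9.686e-01  2.486e-01]
 [ 6.000e-04  2.486e-01 -9.686e-01]
 [-1.000e+00  1.700e-03 -2.000e-04]]
```

View pics/r3.png

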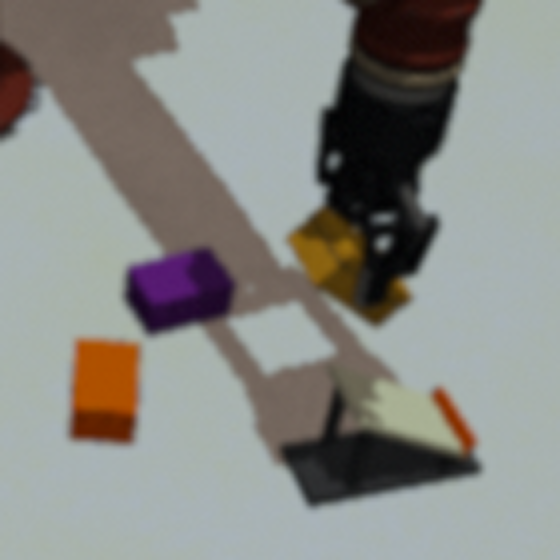

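>>> move_arm:
  moves:
    - [0.04,-0.2,0,0,0,0.025]
    - [0.08,-0.4,0,0,0,0.05]
    - [0.12,-0.6,0,0,0,0.075]
    - [0.15,-0.8,0,0,0,0.1]

```text
t: 23.5
tool_pos: [0.5368, 0.2058, 0.2021]
tool_rot: [0.538, 1.503, -0.538]
contact_force: [-0.0, -0.9, -1.9]
opening: 0.052
```

>>> move_arm:
  moves:
    - [0.04,-0.2,0,0,0,0.025]
    - [0.08,-0.4,0,0,0,0.05]
    - [0.12,-0.6,0,0,0,0.075]
    - [0.15,-0.8,0,0,0,0.1]

```text
t: 24.0
tool_pos: [0.5548, 0.1098, 0.2021]
tool_rot: [0.047, 1.57, -0.046]
contact_force: [1.6, 0.4, -1.6]
opening: 0.0514
```

>>> move_arm:
  moves:
    - [0.04,-0.2,0,0,0,0.025]
    - [0.08,-0.4,0,0,0,0.05]
    - [0.12,-0.6,0,0,0,0.075]
    - [0.15,-0.8,0,0,0,0.1]

```text
t: 24.5
tool_pos: [0.5728, 0.0138, 0.2021]
tool_rot: [-0.446, 1.525, 0.446]
contact_force: [1.4, 0.4, -2.3]
opening: 0.0512
```

>>> move_arm:
  moves:
    - [0,0,0,0,0,0.025]
    - [0,0,0,0,0,0.05]
    - [0,0,0,0,0,0.075]
    - [0,0,0,0,0,0.1]
    - [0,0,0,0,0,0.1]

```text
t: 25.12
tool_pos: [0.5728, 0.0146, 0.202]
tool_rot: [-0.925, 1.365, 0.925]
contact_force: [0.3, -0.4, -2.1]
opening: 0.0515
```

```bash
python3 st.py;  python3 - <<'E'
from plan import *; from station import get_obs
o=get_obs(); R0=R.from_rotvec(o["tool_rot"]).as_matrix(); p0=o["tool_pos"]
print(delta(R0,p0,Rc,p0))
E
```

```text
25.12 [-0.1044 -0.0509  1.7658 -0.      1.4267 -2.8657] [0.5728 0.0146 0.202 ] 0.0515 [ 0.29 -0.42 -2.13] [-0.    0.06 -0.01]
[[-0.     -0.9286  0.3712]
 [-0.      0.3712  0.9286]
 [-1.      0.     -0.    ]]
[ 0.      0.      0.     -0.1141  0.0263  0.0468]
```

>>> move_arm:
  moves:
    - [0,0,0,-0.019,0.0044,0.0078]
    - [0,0,0,-0.038,0.0088,0.0156]
    - [0,0,0,-0.057,0.0132,0.0234]
    - [0,0,0,-0.076,0.0175,0.0312]
    - [0,0,0,-0.095,0.0219,0.039]
    - [0,0,0,-0.1141,0.0263,0.0468]
    - [0,0,0,-0.1141,0.0263,0.0468]
    - [0,0,0,-0.1141,0.0263,0.0468]

```text
t: 26.12
tool_pos: [0.5732, 0.0144, 0.2021]
tool_rot: [-1.652, 1.776, 0.737]
contact_force: [-0.9, -0.2, -1.4]
opening: 0.0516
```

```bash
python3 st.py;  python3 - <<'E'
from plan import *; from station import get_obs,get_image; from h import *
o=get_obs(); R0=R.from_rotvec(o["tool_rot"]).as_matrix(); p0=o["tool_pos"]; g=p0-.0187*R0[:,0]
print(delta(R0,p0,Rc,p0), "g",g)
a=get_image("scene"); b=get_image("top")
yaw=np.arctan2(-R0[0,1],R0[1,1]); print("yaw",yaw)
th=np.arcsin(-(R0[:2,0]@[np.cos(yaw),np.sin(yaw)])); print("theta",np.degrees(th))
x0=[g[0],g[1],g[2]-.025,yaw,0,0]
def W(x): Rm,t=tinpose5(x); return box(.08,.052,.036)@Rm.T+t
c=proj(a,x0[:3])[0].astype(int); ua,va=c-[40,40]
s=crop(a,ua,va,ua+80,va+80,"pics/d1.png",6); f1=cv2.imread("pics/d1.png"); 
draw(a,W(x0),f1,np.array([ua,va]),6)
c=proj(b,x0[:3])[0].astype(int); ub,vb=c-[40,40]
crop(b,ub,vb,ub+80,vb+80,"pics/d2.png",6); f2=cv2.imread("pics/d2.png"); draw(b,W(x0),f2,np.array([ub,vb]),6)
k=np.hstack([f1,f2]); cv2.imwrite("pics/g2.png",cv2.resize(k,(800,400)))
k=np.hstack([cv2.imread("pics/d1.png"),cv2.imread("pics/d2.png")]); cv2.imwrite("pics/g2r.png",cv2.resize(cv2.convertScaleAbs(k,alpha=1.6),(800,400)))
E
```

```text
26.12 [ 0.2094  0.1212  1.7128 -0.6964  1.5564 -2.7583] [0.5732 0.0144 0.2021] 0.0516 [-0.88 -0.2  -1.4 ] [0.52 0.01 0.04]
[[-4.830e-02 -9.974e-01  5.420e-02]
 [-6.659e-01  7.260e-02  7.425e-01]
 [-7.444e-01 -3.000e-04 -6.677e-01]]
[ 0.      0.      0.     -0.0003  0.0001  0.    ] g [0.5741 0.0269 0.216 ]
yaw 1.4981486602948024
theta 41.88948634351135
```

View pics/g2.png

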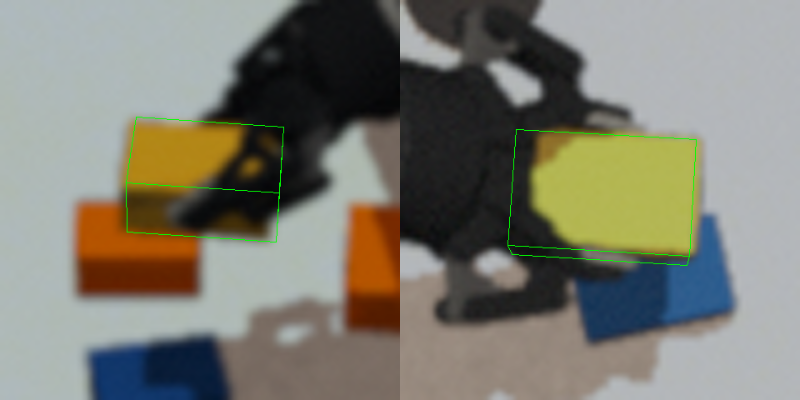

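View pics/g2r.png

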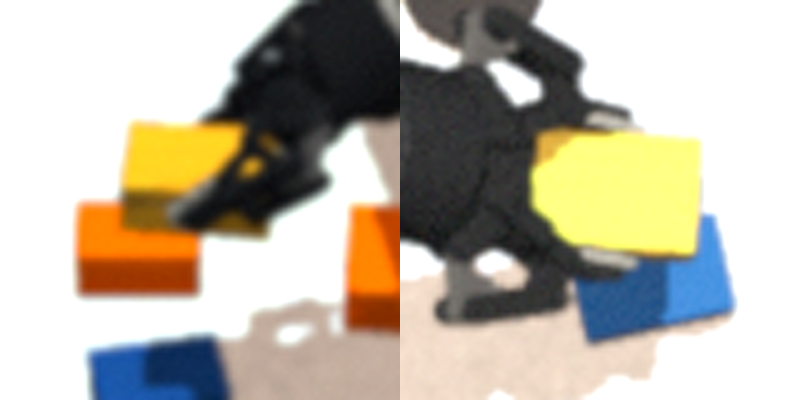

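Run:
```python
from plan import *; from station import get_obs,get_image; from h import *
import pickle
a=get_image("scene"); b=get_image("top"); o=get_obs(); pickle.dump((a,b,o),open("im5.pkl","wb"))
R0=R.from_rotvec(o["tool_rot"]).as_matrix(); g=o["tool_pos"]-.0187*R0[:,0]; yaw=np.arctan2(-R0[0,1],R0[1,1]); l=np.array([np.cos(yaw),np.sin(yaw),0])
for dy in(0,-.0025):
  for dp in(0,):
    x0=[*(g+dy*l-[0,0,.025]),yaw,dp,0]; Rm2,t2=tinpose5(x0); w=box(.08,.052,.036)@Rm2.T+t2
    for n,d in(("s",a),("t",b)):
        for e in visible_edges(d,w):
            if n=="s": sr={(4,5):(.06,.3),(0,1):(.06,.3),(6,7):(.6,.95)}.get(e,(.1,.9))
            else: sr={(4,5):(.06,.35),(0,1):(.06,.35),(6,7):(.7,.95),(2,3):(.7,.95)}.get(e,(.1,.9))
            if e in((5,6),(1,2),(1,5),(2,6)): continue
            print(dy,n,e,edgelin(d,w,e,srange=sr,r=2.5))
```

```text
0 s (4, 5) (array([ 0.53, -1.86]), 40, np.float64(0.04))
0 s (6, 7) (array([-0.64, -1.36]), 40, np.float64(0.07))
0 s (4, 7) (array([ 1.23, -0.65]), 40, np.float64(0.18))
0 s (0, 1) (array([-0.66, -0.59]), 40, np.float64(0.14))
0 s (0, 4) (array([ 1.25, -0.04]), 40, np.float64(0.01))
0 t (4, 5) (array([ 0.16, -1.25]), 40, np.float64(0.03))
0 t (6, 7) (array([-0.27,  0.42]), 40, np.float64(0.17))
0 t (4, 7) (array([1.25, 0.53]), 40, np.float64(0.16))
0 t (2, 3) (array([-1.93, -0.01]), 40, np.float64(0.11))
0 t (3, 7) (array([0.14, 0.93]), 40, np.float64(0.1))
-0.0025 s (4, 5) (array([ 0.5 , -2.13]), 40, np.float64(0.04))
-0.0025 s (6, 7) (array([-0.92, -0.32]), 40, np.float64(0.15))
-0.0025 s (4, 7) (array([ 0.29, -0.57]), 40, np.float64(0.21))
-0.0025 s (0, 1) (array([0.34, 2.04]), 40, np.float64(0.11))
-0.0025 s (0, 4) (array([ 0.26, -0.05]), 40, np.float64(0.01))
-0.0025 t (4, 5) (array([ 0.36, -0.58]), 40, np.float64(0.1))
-0.0025 t (6, 7) (array([ 0.45, -1.63]), 40, np.float64(0.05))
-0.0025 t (4, 7) (array([0.06, 0.62]), 40, np.float64(0.07))
-0.0025 t (2, 3) (array([-1.6 , -0.95]), 40, np.float64(0.05))
-0.0025 t (3, 7) (array([-0.92,  1.06]), 40, np.float64(0.12))
```

>>> move_arm:
  moves:
    - [0.04,-0.25,-0.2,0,0,0]
    - [0.08,-0.5,-0.4,0,0,0]
    - [0.11,-0.7,-0.6,0,0,0]
    - [0.14,-0.9,-0.742,0,0,0]
    - [0.14,-0.9,-0.742,0,0,0]
    - [0.14,-0.9,-0.742,0,0,0]

```text
t: 27.08
tool_pos: [0.5902, -0.0936, 0.1135]
tool_rot: [-1.654, 1.777, 0.737]
contact_force: [-0.5, 0.5, -2.0]
opening: 0.0514
```

```bash
python3 st.py;  python3 - <<'E'
from plan import *; from station import get_obs
o=get_obs(); R0=R.from_rotvec(o["tool_rot"]).as_matrix(); p0=o["tool_pos"]
print(delta(R0,p0,Rc,np.array([.6068,-.2177,.127])+.0187*Rc[:,0]))
E
```

```text
27.07 [ 0.0309  0.2055  1.7816 -0.7547  1.3305 -2.7839] [ 0.5902 -0.0936  0.1135] 0.0514 [-0.51  0.51 -2.  ] [ 0.58 -0.07  0.07]
[[-0.0479 -0.9974  0.0532]
 [-0.6672  0.0716  0.7415]
 [-0.7434 -0.     -0.6689]]
[ 0.131  -1.1382 -0.0035 -0.0001  0.     -0.0001]
```

>>> move_arm:
  moves:
    - [0.03,-0.2,0,0,0,0]
    - [0.06,-0.45,0,0,0,0]
    - [0.09,-0.7,0,0,0,0]
    - [0.12,-0.85,0,0,0,0]
    - [0.131,-1,0,0,0,0]
    - [0.131,-1,0,0,0,0]

```text
t: 27.82
tool_pos: [0.6055, -0.2142, 0.1129]
tool_rot: [-1.654, 1.778, 0.737]
contact_force: [-0.1, 0.9, -2.2]
opening: 0.0513
```

>>> move_arm:
  moves:
    - [0,-0.07,0,0,0,0]
    - [0,-0.138,0,0,0,0]
    - [0,-0.138,0,0,0,0]
    - [0,-0.138,0,0,0,0]

```text
t: 28.32
tool_pos: [0.6054, -0.23, 0.1125]
tool_rot: [-1.655, 1.778, 0.739]
contact_force: [0.4, -0.1, -2.0]
opening: 0.0515
```

```bash
python3 st.py;  python3 - <<'E'
from plan import *; from station import get_obs,get_image; from h import *; import pickle
a=get_image("scene"); b=get_image("top"); o=get_obs(); pickle.dump((a,b,o),open("im6.pkl","wb"))
R0=R.from_rotvec(o["tool_rot"]).as_matrix(); p0=o["tool_pos"]
print(delta(R0,p0,Rc,np.array([.6068,-.2177,.117])+.0187*Rc[:,0]))
crop(a,120,120,210,225,"pics/d1.png",5.7); crop(b,270,100,390,220,"pics/d2.png",5)
i=cv2.imread("pics/d1.png")[:598]; j=cv2.imread("pics/d2.png")[:598]; cv2.imwrite("pics/k1.png",cv2.resize(cv2.convertScaleAbs(np.hstack([i,j]),alpha=1.5),(800,430)))
E
```

```text
28.32 [-0.19    0.2278  1.7574 -0.7973  1.1909 -2.9383] [ 0.6054 -0.23    0.1125] 0.0515 [ 0.43 -0.09 -1.97] [ 0.57 -0.03 -0.07]
[[-0.0486 -0.9975  0.0515]
 [-0.6673  0.0708  0.7414]
 [-0.7432  0.0017 -0.6691]]
[ 0.0036 -0.0024 -0.0791 -0.     -0.0003 -0.0003]
```

View pics/k1.png

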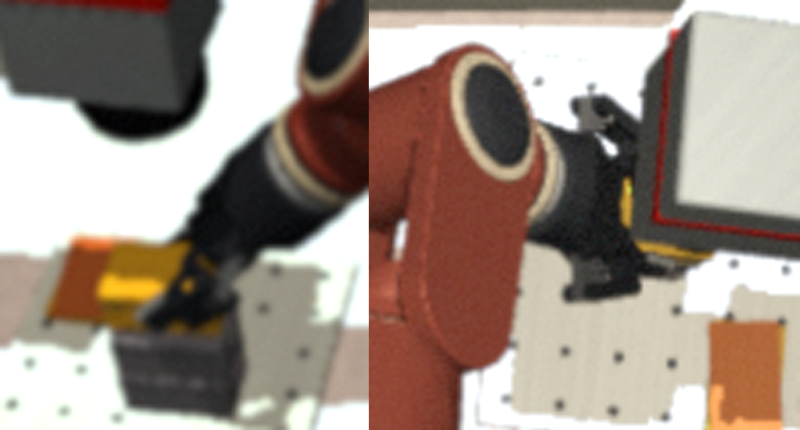

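>>> move_arm:
  moves:
    - [0.004,-0.002,-0.02,0,0,0]
    - [0.004,-0.002,-0.045,0,0,0]
    - [0.004,-0.002,-0.06,0,0,0]
    - [0.004,-0.002,-0.06,0,0,0]
    - [0.004,-0.002,-0.06,0,0,0]

```text
t: 29.05
tool_pos: [0.6059, -0.2304, 0.1054]
tool_rot: [-1.655, 1.778, 0.738]
contact_force: [-0.3, 0.3, -1.3]
opening: 0.0517
```

```bash
python3 st.py;  python3 - <<'E'
from plan import *; from station import get_obs,get_image; from h import *; import pickle
a=get_image("scene"); o=get_obs()
R0=R.from_rotvec(o["tool_rot"]).as_matrix(); g=o["tool_pos"]-.0187*R0[:,0]; yaw=np.arctan2(-R0[0,1],R0[1,1]); l=np.array([np.cos(yaw),np.sin(yaw),0])
print("g",g,yaw)
w=box(.08,.052,.036)@flat(0)([0,0,yaw])[0].T+(g-.0028*l-[0,0,.025])
print("tin",{e:edgelin(a,w,e,srange=sr,r=2.5) for e,sr in {(0,4):(.2,.9),(4,7):(.1,.9),(4,5):(.05,.28),(6,7):(.6,.95)}.items()})
w=box(.08,.052,.04)@flat(0)([0,0,1.4984])[0].T+[.6066,-.2205,.052]
print("up",{e:edgelin(a,w,e,srange=sr,r=2) for e,sr in {(0,4):(.2,.85),(2,6):(.1,.7)}.items()})
s=crop(a,130,160,194,222,"pics/k2.png",9.6); cv2.imwrite("pics/k2.png",cv2.convertScaleAbs(cv2.imread("pics/k2.png"),alpha=1.6))
E
```

```text
29.05 [-0.1904  0.2386  1.7582 -0.801   1.1824 -2.9294] [ 0.6059 -0.2304  0.1054] 0.0517 [-0.27  0.27 -1.27] [ 0.51 -0.03 -0.02]
[[-0.0486 -0.9975  0.0516]
 [-0.6674  0.0709  0.7413]
 [-0.7431  0.0015 -0.6692]]
g [ 0.6069 -0.2179  0.1194] 1.4999014177846426
tin {(0, 4): (array([ 0.3 , -1.42]), 31, np.float64(0.89)), (4, 7): (array([0.16, 0.41]), 39, np.float64(0.22)), (4, 5): (array([ 0.8 , -1.59]), 40, np.float64(0.04)), (6, 7): (array([-2.31,  9.54]), 40, np.float64(0.36))}
up {(0, 4): (array([0.1 , 0.55]), 40, np.float64(0.17)), (2, 6): (array([-0.4 ,  1.25]), 40, np.float64(0.27))}
```

View pics/k2.png

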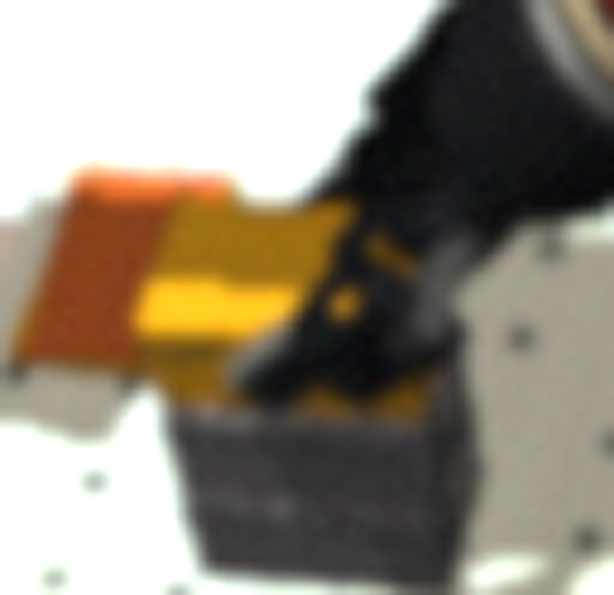

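>>> move_arm:
  moves:
    - [0,0,-0.007,0,0,0]
    - [0,0,-0.012,0,0,0]
    - [0,0,-0.012,0,0,0]

```text
t: 29.48
tool_pos: [0.6058, -0.2303, 0.1039]
tool_rot: [-1.655, 1.778, 0.739]
contact_force: [-0.7, 0.0, -2.2]
opening: 0.0516
```

>>> move_arm:
  moves:
    - [0,0,-0.004,0,0,0]
    - [0,0,-0.005,0,0,0]
    - [0,0,-0.005,0,0,0]

```text
t: 29.85
tool_pos: [0.6059, -0.2303, 0.1034]
tool_rot: [-1.655, 1.778, 0.738]
contact_force: [-0.3, 1.0, -2.5]
opening: 0.0519
```

>>> move_arm:
  moves:
    - [0,0,-0.004,0,0,0]
    - [0,0,-0.004,0,0,0]
    - [0,0,-0.004,0,0,0]

```text
t: 30.22
tool_pos: [0.6059, -0.2304, 0.1029]
tool_rot: [-1.655, 1.778, 0.738]
contact_force: [-0.3, -0.0, -1.3]
opening: 0.0514
```

>>> move_arm:
  moves:
    - [0,0,-0.004,0,0,0]
    - [0,0,-0.004,0,0,0]
    - [0,0,-0.004,0,0,0]

```text
t: 30.6
tool_pos: [0.6059, -0.2304, 0.1024]
tool_rot: [-1.655, 1.778, 0.738]
contact_force: [-0.8, 0.6, -2.6]
opening: 0.0513
```

>>> move_arm:
  moves:
    - [0,0,-0.004,0,0,0]
    - [0,0,-0.004,0,0,0]
    - [0,0,-0.004,0,0,0]

```text
t: 30.98
tool_pos: [0.606, -0.2304, 0.1021]
tool_rot: [-1.655, 1.778, 0.738]
contact_force: [-0.3, 0.7, -1.0]
opening: 0.0517
```

>>> move_arm:
  moves:
    - [0,0,-0.004,0,0,0]
    - [0,0,-0.004,0,0,0]
    - [0,0,-0.004,0,0,0]

```text
t: 31.35
tool_pos: [0.6061, -0.2304, 0.1021]
tool_rot: [-1.655, 1.778, 0.737]
contact_force: [-2.2, 1.7, 2.3]
opening: 0.0517
```

```bash
python3 st.py
```

```text
31.35 [-0.1902  0.2435  1.759  -0.8033  1.1784 -2.9242] [ 0.6061 -0.2304  0.1021] 0.0517 [-2.23  1.72  2.33] [ 0.18  0.16 -0.18]
[[-0.0483 -0.9975  0.0519]
 [-0.6678  0.0709  0.7409]
 [-0.7427  0.0011 -0.6696]]
```

>>> move_arm:
  moves:
    - [0,0,0,0,0,0]
    - [0,0,0,0,0,0]
    - [0,0,0,0,0,0]
    - [0,0,0,0,0,0]
  gripper: 0

```text
t: 31.85
tool_pos: [0.6059, -0.2304, 0.1014]
tool_rot: [-1.655, 1.778, 0.738]
contact_force: [-0.4, 0.1, 1.1]
opening: 0.0856
```

>>> move_arm:
  moves:
    - [0,0.045,0.045,0,0,0]
    - [0.01,0.15,0.15,0,0,0]
    - [0.03,0.4,0.4,0,0,0]
    - [0.05,0.75,0.6,0,0,0]
    - [0.05,1,0.7,0,0,0]

```text
t: 32.48
tool_pos: [0.6132, -0.1081, 0.1889]
tool_rot: [-1.656, 1.773, 0.735]
contact_force: [0.8, -0.7, -0.3]
opening: 0.0852
```

>>> move_arm:
  moves:
    - [-0.1,0.5,0.1,0,0,0]
    - [-0.2,1,0.2,0,0,0]
    - [-0.2,1,0.2,0,0,0]
    - [-0.2,1,0.2,0,0,0]

```text
t: 32.98
tool_pos: [0.5881, 0.0103, 0.2103]
tool_rot: [-1.656, 1.776, 0.738]
contact_force: [-0.3, -0.3, 0.1]
opening: 0.0853
```

```bash
python3 st.py;  python3 - <<'E'
from h import *; from station import get_image; import pickle
a=get_image("scene"); b=get_image("top"); pickle.dump((a,b),open("im7.pkl","wb"))
crop(a,130,165,200,225,"pics/s7.png",10); crop(b,312,135,382,187,"pics/t7.png",11)
for f in("s7","t7"): cv2.imwrite(f"pics/{f}.png",cv2.convertScaleAbs(cv2.imread(f"pics/{f}.png"),alpha=1.5))
for y in(1.475,1.4984):
    w=box(.08,.052,.036)@flat(0)([0,0,y])[0].T+[.6067,-.2205,.092]
    print(y,"tin s",[(e,edgelin(a,w,e,r=2.5)) for e in((4,5),(6,7),(4,7),(0,4),(2,6))],"t",[(e,edgelin(b,w,e,r=2,srange=s)) for e,s in(((6,7),(.1,.6)),((2,3),(.1,.6)),((5,6),(.2,.9)))])
    w=box(.08,.052,.04)@flat(0)([0,0,y])[0].T+[.6067,-.2205,.052]
    print(y,"up s",[(e,edgelin(a,w,e,r=1.5)) for e in((4,5),(0,4),(2,6))])
    w=box(.08,.052,.04)@flat(0)([0,0,y])[0].T+[.6067,-.2205,.012]
    print(y,"base s",[(e,edgelin(a,w,e,r=2)) for e in((0,1),(0,4),(2,6))],"t",edgelin(b,w,(2,3),r=2,srange=(.2,.95)))
E
```

```text
32.98 [ 0.1989  0.142   1.6762 -0.7011  1.5613 -2.779 ] [0.5881 0.0103 0.2103] 0.0853 [-0.26 -0.33  0.11] [ 0.32 -0.01 -0.04]
[[-4.690e-02 -9.976e-01  5.130e-02]
 [-6.675e-01  6.950e-02  7.414e-01]
 [-7.432e-01  5.000e-04 -6.691e-01]]
1.475 tin s [((4, 5), (array([ 1.53, -0.78]), 40, np.float64(0.14))), ((6, 7), (array([-1.  ,  0.06]), 40, np.float64(0.24))), ((4, 7), (array([-0.03,  0.23]), 36, np.float64(0.17))), ((0, 4), (array([-0.24,  0.6 ]), 39, np.float64(0.26))), ((2, 6), (array([-0.64,  0.8 ]), 40, np.float64(0.07)))] t [((6, 7), (array([-0.29, -1.34]), 40, np.float64(0.08))), ((2, 3), (array([-1.98, -0.26]), 40, np.float64(0.08))), ((5, 6), (array([0.28, 0.3 ]), 40, np.float64(0.08)))]
1.475 up s [((4, 5), (array([1.05, 0.48]), 40, np.float64(0.21))), ((0, 4), (array([-0.06,  0.33]), 40, np.float64(0.13))), ((2, 6), (array([-0.83,  0.  ]), 40, np.float64(0.08)))]
1.475 base s [((0, 1), (array([-0.24, -0.02]), 40, np.float64(0.17))), ((0, 4), (array([0.04, 0.77]), 40, np.float64(0.09))), ((2, 6), (array([-0.82, -0.11]), 40, np.float64(0.11)))] t (array([-0.41,  0.11]), 40, n
[... 199 characters left out ...]
), ((0, 4), (array([-0.32,  0.38]), 39, np.float64(0.26))), ((2, 6), (array([-0.56,  0.54]), 40, np.float64(0.11)))] t [((6, 7), (array([-0.32, -0.69]), 40, np.float64(0.08))), ((2, 3), (array([-1.99, -0.04]), 40, np.float64(0.07))), ((5, 6), (array([0.27, 0.75]), 40, np.float64(0.16)))]
1.4984 up s [((4, 5), (array([1.07, 0.66]), 40, np.float64(0.25))), ((0, 4), (array([0.03, 0.5 ]), 40, np.float64(0.08))), ((2, 6), (array([-0.62, -0.08]), 40, np.float64(0.11)))]
1.4984 base s [((0, 1), (array([-0.25,  0.53]), 40, np.float64(0.06))), ((0, 4), (array([0.08, 0.67]), 40, np.float64(0.12))), ((2, 6), (array([-0.71, -0.1 ]), 40, np.float64(0.09)))] t (array([-0.41,  0.89]), 40, np.float64(0.08))
```

View pics/s7.png

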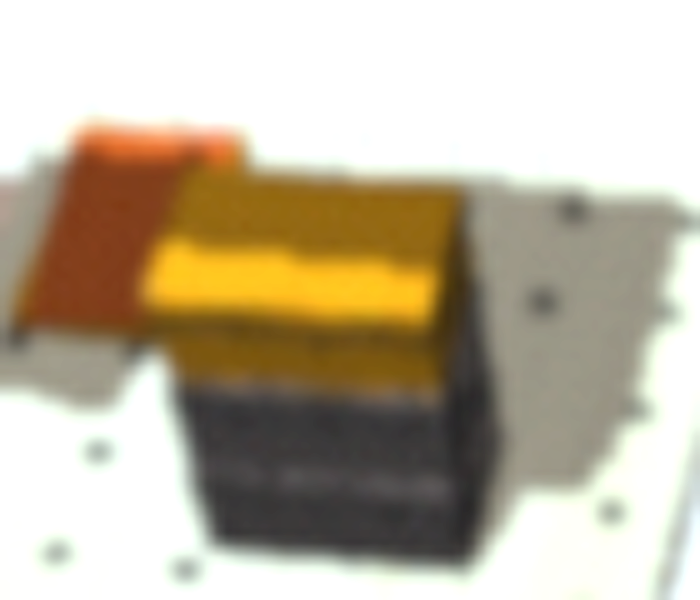

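View pics/t7.png

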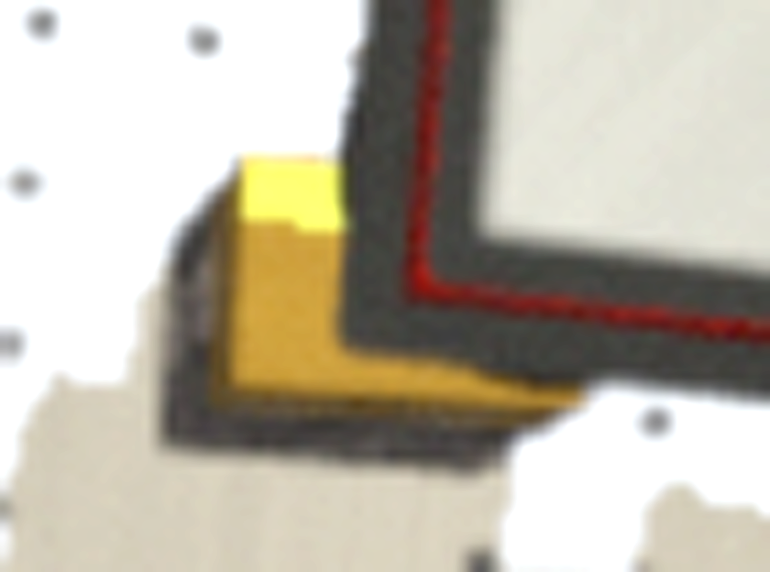

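```bash
python3 -c "
from station import *
print(get_obs()['t']); print(finish_job())"
```

```text
33.075
the job is handed in; nothing more can be done
None
```

The grey spacer case is stacked on the standing case, and the gold tin sits level on top of it. The job was handed in at 33 s of the 72 s allowed, with the gripper open and clear.

- **Spacer case:** After the first placing, the cameras showed it turned about 3° from the standing case and about 1 mm off. I regripped it, lifted it about 2 mm, turned and shifted it, and set it down again. After that the two were parallel within about 1° and within about 1 mm.
- **Gold tin:** I took it off the ramp across its short side, turned it around and set it down with the hand leaning 42° to the open side. It touched down at the expected height with only a few newtons.
- **Last checks:** In both pictures the three pieces line up, with the offsets I measured at about 1 mm or less. The pictures resolve only about 2.5–3 mm per pixel. The scene picture puts the tin roughly 1 mm further from the robot and up to about 1 mm further to the robot's left than the case below; the arm's own readings showed no such offset. Both are inside the 4 mm limit.
- **Standing case and laser head:** I saw no movement of the standing case in any picture, and the force readings gave no sign of a bump on the laser head. I did not take a separate before-and-after comparison of the other objects.

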